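# Stand a carrier plate up in the curing station

## Robot

A 7-joint arm with a two-finger parallel gripper is mounted at the origin on the work surface. World frame = base frame: x ahead of the robot, y to its left, z up, the work surface at z = 0. Lengths are in m, angles in rad, forces in N, time in s.
With the tool pointing down it reaches from about 0.425 to 0.825 m from the base axis. Payload 3.6 kg.
Tool frame: the origin (TCP) lies midway between the tips of the shut fingers; the grasp point (between the pads) lies behind it (env.hold_point_z is the x of the grasp point in the tool frame, in m); x points along the fingers, z is the direction in which the jaws open and shut, and the axes are right-handed (so a half turn about x gives the same grasp; the last joint's range is limited). The gripper opens to 85 mm and grips with 20 to 120 N. Pads are 22 mm wide; open, the fingers measure 114 mm over their backs; the gripper's body (76 mm by 85 mm) begins 54 mm behind the grasp point. The pads swing forward as they close: fully open they stand 13 mm farther back than shut.
Start: joints at [1.284, 0.615, -0.013, 1.423, 0.008, 1.103, -0.04], TCP at [0.167, -0.628, 0.231] pointing down, gripper open.
Joint ranges: [-3.12, 3.12], [-0.3, 2.06], [-1.34, 1.32], [0.26, 2.42], [-1.36, 4.5], [0.01, 1.98], [-2.84, 2.84]. Speed limits (rad/s): [2.79, 2.79, 3.14, 3.14, 3.14, 3.14, 3.14].

## Interface

Orientations are given as a unit quaternion [w, x, y, z].
In Python, from station import env, vision, order, spotter gives the robot as it stands.
- The arm moves only by the tool move_arm, never from a script. Its arguments are lists of equal length, an entry for each row: "hand": the finger opening in mm, from 0 to 85.4; "translation": the shift along the tool's x, y, z each as a share of 20 mm, from -1 to 1, a list of three; "yaw": the turn about the tool's x as a share of 8 degrees, from -1 to 1. A call has 1 to 20 rows; each row shifts and turns the pose as measured when the row begins, along the tool's axes as they then stand; what a row does not reach is not made up. A row lasts 1/8 s, in which the tool goes at most 62.5 mm and 10.7 degrees, less where a joint would pass 70% of its speed; a pose out of reach is approached as far as the arm can. A call with a number of a shift or a turn outside -1 to 1 is refused whole. A call with a gripper value outside its range is refused whole. The fingers move at their own pace and stop on an object; "squeeze" is the grip in N (left out, the last holds). Time passes only in rows, so rows that do not move let the fingers close. It gives the time, the measured TCP pose, the force and the opening at its end, in the units of the state.
- env.get_state(): the state, without advancing time (a new reading comes with each control period).
- vision.grab_frame(name): name is "scene" or "top" or "wrist"; returns (picture, depth): 384x512x3 uint8, red, green, blue; 384x512 float32, m along the optical axis (not along the pixel's ray), 0 where there is no reading.
- vision.camera_params(name): a dict with "intrinsics" (3x3 intrinsics, pixels), "R" (3x3) and "t" (3): a world point X has camera coordinates R X + t. Camera axes: x right, y down, z forward; pixel columns grow to the right and rows downward; lengths in m; the calibration is good to about 2 mm. A picture is of the moment at which its call begins: read the wrist's pose just before it. camera_params takes no time and is no camera call; for the wrist camera it gives the pose at the moment of the call.
- order.hand_in(): hands the job in, once; it reports no verdict.
Trained networks look in the newest picture that a camera, given by its name, has taken for a name from the list of things; names that differ only in an ending like _2 or _b are one class to them, and where a whole thing is asked for, a point or a joint stands for the part that bears it (a point fixed in the world has none). Each returns a list of dicts, best first, with "conf" (0 to 1); they miss things now and then, are a little off and sometimes report something else, mostly with a low value. They report only what shows in the picture. A call takes as long as a camera call. They do not tell look-alikes from the thing itself.
- spotter.look_for(camera, name): "bbox" ([left, top, right, bottom] in pixels, round what is visible of it).
- spotter.outline_of(camera, name): "mask" (384x512 bool, what is visible of it) and "bbox" ([left, top, right, bottom] in pixels, round what is visible of it).
- spotter.place_of(camera, name): "at" ([column, row] in pixels: a listed point, or the origin of a listed thing).
The state is a dict: "clock": time; "joint_positions": joint angles; "qvel": joint speeds; "tau": joint torques, N m; "tcp_pos": TCP position; "ee_rot": TCP orientation; "ft_force": force on the tool from outside, world axes, zero at the start; "ft_torque": the same for the moment, N m; "opening": opening from 0.0 (shut) to 1.0 (fully open).
Only numpy, scipy, OpenCV 4.12 (cv2) and the standard library are available. Lean on these libraries where they do the work, as an engineer would, in place of code of your own. Each camera call takes 0.05 s, during which the arm holds its last target.

## Task

Slide the station's amber guard fully open. Then tip the flat metal plate up on its far edge, without lifting that edge off the bed, by pushing it against the fence, and leave it standing square and leaning back flat on the fence. Finally slide the guard fully shut again and let go, without disturbing the bottle, the jar and the reel.

Things in the scene. Friction and masses are not known exactly. Their poses are not given: they have to be found in the camera images.
- station: Fixed curing station. Origin on the bench top; x points away from the robot to the fence (yaw within 0.25 rad), y along the guard's track, z up. Bed: solid block, flat top 40 mm above the bench, x = -25 to 90 mm, y = -95 to 95 mm; upright front face, bare bench before it. Guard track: along y at x = -85 mm, 24 mm wide, 16 mm high, y = -91 to 261 mm, end stops 24 mm high.
- fence_foot (a point): Middle of the line where the fence's front face meets the bed top: station x = 60 mm, 40 mm above the bench. The fence is a rigid open steel frame on the bed, 170 mm wide (85 mm to each side of this point), its front face leaning back (to +x) by 10 degrees, top edge 123 mm above the bench. Axes as the station.
- plate_mid (a point): Centre of the loose aluminium plate: 100 mm (x) x 110 mm (y) x 6 mm (z), 0.13 to 0.27 kg, too wide to grip across. Starts flat on the bed, within 0.1 rad of square, x towards the fence, far edge about 3 to 20 mm short of it. Its z points up lying flat, away from the robot when it stands on the fence.
- plate_foot (a point): Middle of the lower corner of the plate's far edge (50 mm along the plate's +x, on its underside): the edge it pivots on, which stays down on the bed and is held there only by friction. The standing plate reaches 15 mm above the fence's top: a push up there makes the foot kick out, a push lower down seats it. Plate axes.
- plate_near (a point): Middle of the lower corner of the plate's near edge (50 mm along the plate's -x, on its underside). At the start this edge overhangs the front of the bed by about 18 to 37 mm, 40 mm above the bench. Plate axes.
- guard (a joint): Position of the sliding guard in m: 0 = fully shut (in front of the plate), 0.17 = fully open, slid along the station's +y. Starts between 0 and 0.05. About 1.5 N of friction; it stays where it is left.
- guard_tab (a point): Centre of the upright aluminium tab on top of the guard, to grip or push: 10 mm (x) x 30 mm (y) x 36 mm tall, from 125 to 161 mm above the bench. The guard is an amber clear panel 150 mm wide (y), 6 mm thick, its 10 mm thick top rail at 118 to 126 mm above the bench; the tab is in its middle. Axes as the station.
- flux_bottle: Bystander: white bottle, 40 mm across, 85 mm high, upright beside the station on its -y side; origin at the centre of its underside.
- paste_jar: Bystander: small jar, 48 mm across, 45 mm high, upright on the -y side; origin at the centre of its underside.
- solder_reel: Bystander: reel, 60 mm across, 40 mm high, standing on its flange on the +y side of the bed, behind the open guard; origin at the centre of its underside.
There are look-alikes about, which are no part of the job. Of the things shaped like the part that bears plate_mid, the aluminium one is meant.

How it is judged:
By the outcome, as a careful person would: the job done as asked, in the order asked, and still so for the second after the job is handed in, with the robot touching nothing.
It also fails if it takes over 61 s, if anything falls off the work surface, if the arm or the gripper's body presses on something with over 40 N, if the wrist force passes 120 N, or if a joint passes its speed limit or range.

## Working session

There is one attempt and no reset: what is moved stays moved. The work goes in short steps, Python scripts to look and compute and a tool call to move; the robot and the scene stay as the last step left them, time stands still between calls to the robot, and variables do not carry over. Pictures are saved under pics/ and viewed, and the job is handed in when it is done.

Besides the shell and the picture viewer there is one more tool, called after "Call:" as name(argument=value, ...), one argument or row to a line, values as JSON. move_arm: Moves the arm, as the interface text tells. Shift numbers are shares of 20 mm and turn numbers shares of 8 degrees, none past 1 either way. Its arguments: {"type":"object","properties":{"hand":{"type":"array"},"translation":{"type":"array"},"yaw":{"type":"array"},"squeeze":{"type":"number"}},"required":["hand","translation","yaw"]}

```bash
ls -la; mkdir -p pics
cat > h.py <<'E'
import numpy as np, cv2
from station import env, vision, order, spotter
def save(n,img,s=1.5):
    cv2.imwrite('pics/'+n+'.png',cv2.resize(cv2.cvtColor(img,cv2.COLOR_RGB2BGR),None,fx=s,fy=s))
def unproj(cam,px,d,p=None):
    p=p or vision.camera_params(cam)
    K,R,t=[np.array(p[k]) for k in('intrinsics','R','t')]
    c=np.linalg.inv(K)@np.array([px[0],px[1],1.])*d
    return R.T@(c-t)
def proj(cam,X):
    p=vision.camera_params(cam);K,R,t=[np.array(p[k]) for k in('intrinsics','R','t')]
    c=K@(R@np.array(X)+t);return c[:2]/c[2]
def ray_z(cam,px,z,p=None):
    p=p or vision.camera_params(cam)
    K,R,t=[np.array(p[k]) for k in('intrinsics','R','t')]
    o=-R.T@t; d=R.T@np.linalg.inv(K)@np.array([px[0],px[1],1.])
    return o+d*(z-o[2])/d[2]
E
python3 - <<'E'
from h import *
np.set_printoptions(precision=4,suppress=True)
s=env.get_state()
print(s, env.hold_point_z)
for c in('scene','top','wrist'):
    i,d=vision.grab_frame(c); save('a_'+c,i); np.savez('a_'+c,i=i,d=d)
    print(c,vision.camera_params(c))
E
```

```text
total 12
drwxr-xr-x  3 agent agent 4096 Dec  7 15:08 .
drwxr-xr-x 23 root  root  4096 Dec  7 15:08 ..
drwxr-xr-x  2 agent agent 4096 Dec  7 15:08 pics
{'clock': 0.0, 'joint_positions': array([ 1.2845,  0.616 , -0.0126,  1.4249,  0.0081,  1.1034, -0.0404]), 'qvel': array([-0.0015,  0.    ,  0.0016, -0.001 ,  0.002 , -0.0005, -0.0007]), 'tau': array([  0.    , -46.9216,   0.2592, -17.1032,   0.0099,   0.0096,
        -0.    ]), 'tcp_pos': array([ 0.1668, -0.6275,  0.2301]), 'ee_rot': array([ 0.5598,  0.4316,  0.5613, -0.4305]), 'ft_force': array([-0.494 , -0.3261,  0.36  ]), 'ft_torque': array([-0.0554,  0.0093,  0.0211]), 'opening': 1.0001819616583318} -0.0187
scene {'intrinsics': array([[429.4685,   0.    , 258.7576],
       [  0.    , 429.4685, 187.1049],
       [  0.    ,   0.    ,   1.    ]]), 'R': array([[ 0.6382,  0.7698, -0.0059],
       [ 0.5967, -0.4995, -0.628 ],
       [-0.4864,  0.3973, -0.7782]]), 't': array([-0.2017, -0.2746,  1.6905])}
top {'intrinsics': array([[463.2804,   0.    , 260.5031],
       [  0.    , 463.2804, 200.4986],
       [  0.    ,   0.    ,   1.    ]]), 'R': array([[ 0.0111, -0.9999,  0.007 ],
       [-0.9778, -0.0123, -0.2093],
       [ 0.2094, -0.0045, -0.9778]]), 't': array([-0.1646,  0.4895,  1.165 ])}
wrist {'intrinsics': array([[327.1401,   0.    , 255.7348],
       [  0.    , 327.1401, 187.2819],
       [  0.    ,   0.    ,   1.    ]]), 'R': array([[ 0.2562, -0.9666, -0.0022],
       [-0.9169, -0.2437,  0.316 ],
       [-0.306 , -0.0789, -0.9488]]), 't': array([-0.6482, -0.0413,  0.3814])}
```

View pics/a_scene.png

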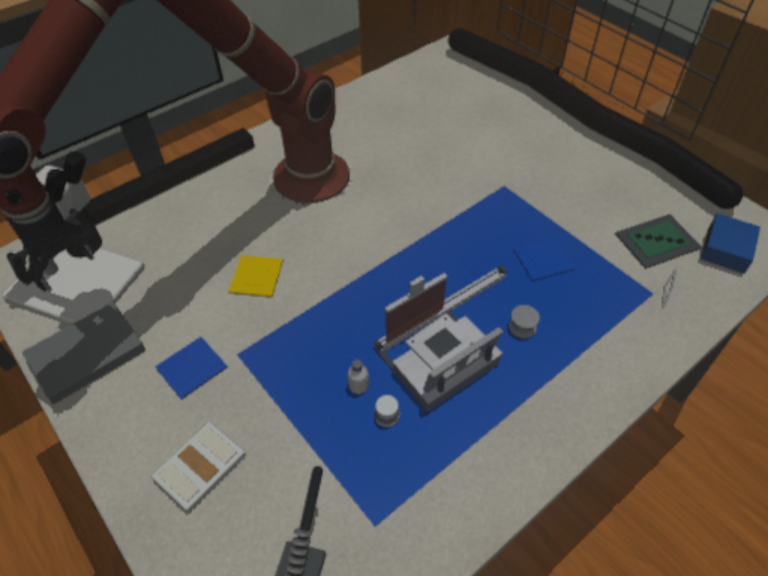

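View pics/a_top.png

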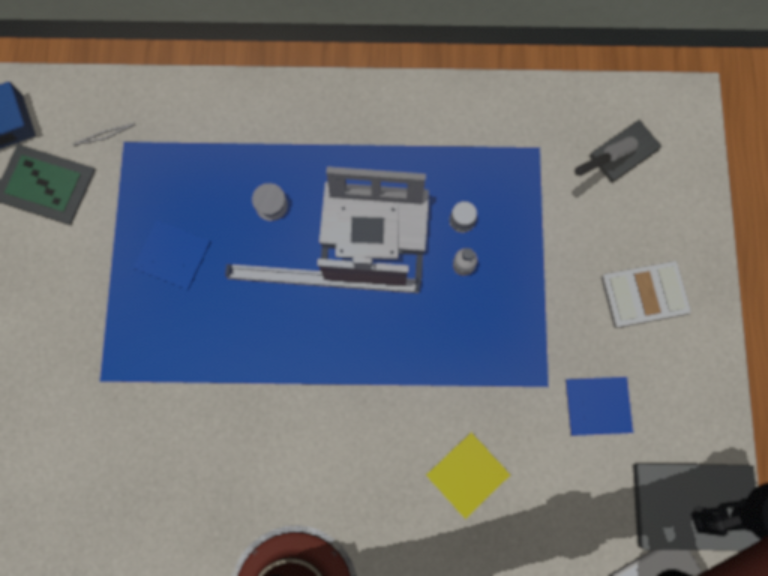

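View pics/a_wrist.png

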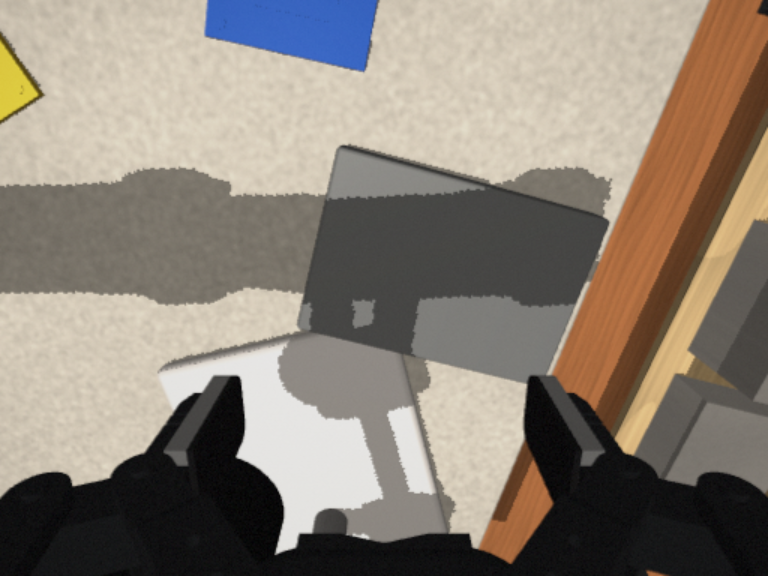

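The scene and top views show the station on the blue mat, with the guard nearly shut (its tab is at about (417,290) in the scaled scene picture). The plate with the dark square lies on the bed, the bottle and jar are on the −y side and the reel is on the +y side. The wrist view shows only the desk clutter. Next I'll run the networks.

Run:
```python
from h import *
np.set_printoptions(precision=4,suppress=True)
names=['station','fence_foot','plate_mid','plate_foot','plate_near','guard_tab','flux_bottle','paste_jar','solder_reel']
hz=dict(station=0,fence_foot=.04,plate_mid=.043,plate_foot=.04,plate_near=.04,guard_tab=.143,flux_bottle=0,paste_jar=0,solder_reel=0)
for c in('top','scene'):
    for n in names:
        r=spotter.place_of(c,n)
        for q in r[:2]:
            print(c,n,round(q['conf'],2),np.round(q['at'],1),ray_z(c,q['at'],hz[n])*1000)
print(env.get_state()['clock'])
for c,b in(('top',(190,90,310,210)),('scene',(225,160,365,290))):
    i=np.load('a_%s.npz'%c)['i']; x0,y0,x1,y1=b
    save('crop_'+c,i[y0:y1,x0:x1],5 if c=='top' else 4.5)
```

```text
top fence_foot 0.75 [247.3 136. ] [ 674.0478 -120.7507   40.    ]
top plate_mid 0.84 [314.6 317.8] [ 193.5432 -298.2279   43.    ]
top plate_mid 0.7 [242.3 153.9] [ 621.7246 -108.1793   43.    ]
top plate_foot 0.95 [397.4 253.2] [ 358.569  -515.9711   40.    ]
top plate_foot 0.89 [320.5 329.4] [ 165.3697 -313.022    40.    ]
top plate_near 0.98 [109.1 185.4] [530.1352 245.4075  40.    ]
top plate_near 0.87 [400.2 290.5] [ 263.4739 -518.301    40.    ]
top guard_tab 0.89 [242.2 172.9] [ 540.8032 -112.6453  143.    ]
top flux_bottle 0.68 [307.5 173.1] [ 582.1684 -288.8653    0.    ]
top paste_jar 0.67 [307.2 145.6] [ 662.4066 -288.8313    0.    ]
top paste_jar 0.37 [240.8 174.9] [ 574.5736 -103.577     0.    ]
top solder_reel 0.94 [182.8 135.5] [687.5983  62.5067   0.    ]
top solder_reel 0.5 [240.9 169.7] [ 589.5461 -103.5552    0.    ]
scene station 0.86 [293.  239.4] [ 630.3821 -122.2468    0.    ]
scene fence_foot 0.85 [304.1 242.8] [ 677.3225 -123.4886   40.    ]
scene plate_mid 0.95 [125.2 240.2] [ 328.5694 -529.812    43.    ]
scene plate_mid 0.81 [364.7 172.9] [609.9709 220.7019  43.    ]
scene plate_foot 0.98 [136.2 255.7] [ 394.5515 -530.5773   40.    ]
scene plate_foot 0.89 [306.1 239. ] [ 671.5161 -109.7406   40.    ]
scene plate_near 0.88 [114.7 234.9] [ 289.1528 -544.8016   40.    ]
scene plate_near 0.85 [357.  164.8] [567.0068 230.6502  40.    ]
scene guard_tab 0.97 [278.3 191.7] [ 541.1956 -110.3119  143.    ]
scene flux_bottle 0.68 [239.8 257.4] [ 574.3871 -288.4672    0.    ]
scene paste_jar 0.59 [258.3 278.5] [ 663.973  -290.1248    0.    ]
scene paste_jar 0.21 [292.9 228.4] [600.0885 -94.8937   0.    ]
scene solder_reel 0.81 [345.8 218.4] [680.9772  61.831    0.    ]
1.05
```

View pics/crop_top.png

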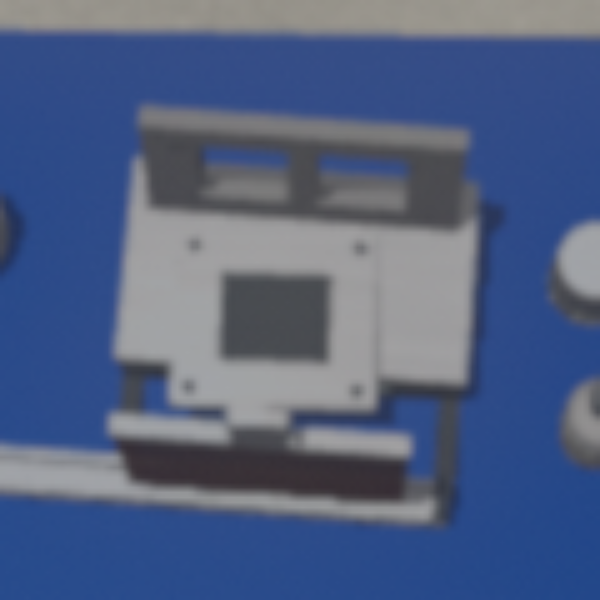

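View pics/crop_scene.png

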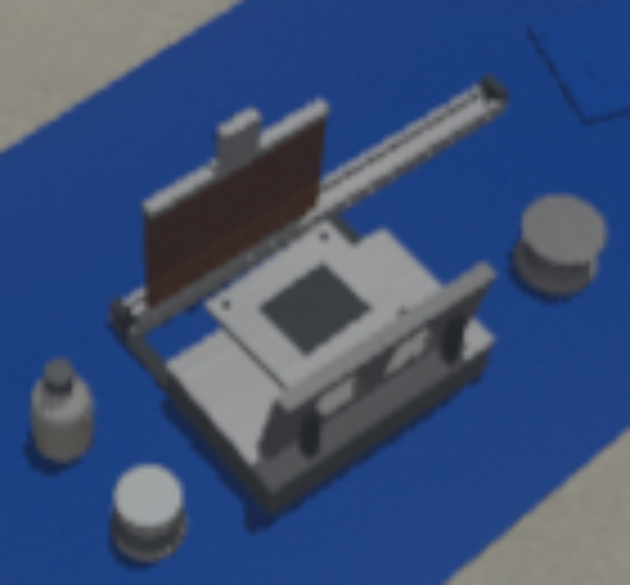

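The top and scene views agree on the tab, at about (0.541, −0.111, 0.143). The meant plate is the one at top (242,154), and the look-alikes lie elsewhere on the bench. Next is the station yaw.

```bash
cat >> h.py <<'E'
def tri(obs):
    A=[];b=[]
    for cam,px in obs:
        p=vision.camera_params(cam) if isinstance(cam,str) else cam
        K,R,t=[np.array(p[k]) for k in('intrinsics','R','t')]
        o=-R.T@t; d=R.T@np.linalg.inv(K)@np.array([px[0],px[1],1.]); d/=np.linalg.norm(d)
        P=np.eye(3)-np.outer(d,d); A.append(P); b.append(P@o)
    A=np.vstack(A);b=np.hstack(b); x=np.linalg.lstsq(A,b,rcond=None)[0]
    return x,np.abs(A@x-b).max()
def tool():
    from scipy.spatial.transform import Rotation as Ro
    s=env.get_state();q=s['ee_rot'];return s,Ro.from_quat([q[1],q[2],q[3],q[0]]).as_matrix()
def moves(target,yaw=None):
    s,M=tool(); d=M.T@(np.array(target)-s['tcp_pos'])
    print('tool shift mm',np.round(d*1000,1),'z-axis',np.round(M[:,2],3),'xaxis',np.round(M[:,0],3))
E
python3 - <<'E'
from h import *
np.set_printoptions(precision=1,suppress=True)
print('tab',tri([('top',(242.2,172.9)),('scene',(278.3,191.7))])[0]*1000)
print('fence_foot',tri([('top',(247.3,136.)),('scene',(304.1,242.8))])[0]*1000)
dt=np.load('a_top.npz')['d']; ds=np.load('a_scene.npz')['d']
a=ray_z('top',(279,193),.02);b=ray_z('top',(152,180.5),.02);print('track',a*1000,b*1000,np.linalg.norm(a-b),np.arctan2(-(b-a)[0],(b-a)[1]))
a=ray_z('scene',(225+122/4.5,160+310/4.5),.024);b=ray_z('scene',(225+490/4.5,160+85/4.5),.024);print('track',a*1000,b*1000,np.linalg.norm(a-b),np.arctan2(-(b-a)[0],(b-a)[1]))
# fence top edge, front? top crop (140,105)-(470,132)
for l,px,z in(('bed fl',(115,360),.04),('bed fr',(470,387),.04),('fence tl',(140,108),.123),('fence tr',(470,132),.123),('rail l',(110,415),.126),('rail r',(412,437),.126),('plate nl',(168,405),.046),('plate nr',(380,412),.046),('fence fl',(150,207),.04),('fence fr',(465,228),.04)):
    print(l,ray_z('top',(190+px[0]/5,90+px[1]/5),z)*1000)
moves([.541,-.111,.26])
E
```

```text
tab [ 541.2 -111.7  143.8]
fence_foot [ 675.6 -120.9   35.3]
track [ 519.7 -208.9   20. ] [550.2 136.7  20. ] 0.3469255615077746 -0.08799048181756122
track [ 531.2 -204.9   24. ] [552.2 135.5  24. ] 0.3410726421266689 -0.06180112343635385
bed fl [598.8 -29.4  40. ]
bed fr [ 586.1 -221.2   40. ]
fence tl [709.1 -46.4 123. ]
fence tr [ 698.3 -216.5  123. ]
rail l [544.3 -36.7 126. ]
rail r [ 534.9 -187.5  126. ]
plate nl [572.3 -59.2  46. ]
plate nr [ 569.9 -172.7   46. ]
fence fl [686.3 -45.7  40. ]
fence fr [ 676.5 -218.5   40. ]
tool shift mm [ -28.6  494.3 -403.7] z-axis [ 0.3 -1.  -0. ] xaxis [ 0.  0. -1.]
```

Call:
move_arm(
  hand=[85,85,85,85,85,85,85,85,85,85,85,85,85,85,85,85,85,85,85,85],
  translation=[
    [-0.1,0.6,-1],
    [-0.1,0.6,-1],
    [-0.1,0.6,-1],
    [-0.1,0.6,-1],
    [-0.1,0.6,-1],
    [-0.1,0.6,-1],
    [-0.1,0.6,-1],
    [-0.1,0.6,-1],
    [-0.1,0.6,-1],
    [-0.1,0.6,-1],
    [-0.1,0.6,-1],
    [-0.1,0.6,-1],
    [-0.1,0.6,-1],
    [-0.1,0.6,-1],
    [-0.1,0.6,-1],
    [-0.1,0.6,-1],
    [-0.1,0.6,-1],
    [-0.1,0.6,-1],
    [-0.1,0.6,-1],
    [-0.1,0.6,-1],
  ],
  yaw=[0.77,0.77,0.77,0,0,0,0,0,0,0,0,0,0,0,0,0,0,0,0,0],
)

```text
clock: 3.55
tcp_pos: [0.4302, -0.2298, 0.2747]
ee_rot: [-0.483, -0.519, -0.477, 0.519]
ft_force: [0.4, -1.2, 0.3]
opening: 0.992
```

Run:
```python
from h import *
np.set_printoptions(precision=4,suppress=True)
s,M=tool();print(s['clock'],s['tcp_pos'],M,s['joint_positions']);moves([.541,-.111,.26])
i,d=vision.grab_frame('wrist'); save('b_wrist',i); np.savez('b_wrist',i=i,d=d,**vision.camera_params('wrist'))
```

```text
3.55 [ 0.4302 -0.2298  0.2747] [[ 0.0054  0.997  -0.0777]
 [-0.0063 -0.0777 -0.997 ]
 [-1.      0.0059  0.0058]] [ 0.4609  0.314  -0.0231  1.8184  0.0125  1.0017 -1.2162]
tool shift mm [  14.6  101.2 -127.1] z-axis [-0.078 -0.997  0.006] xaxis [ 0.005 -0.006 -1.   ]
```

View pics/b_wrist.png

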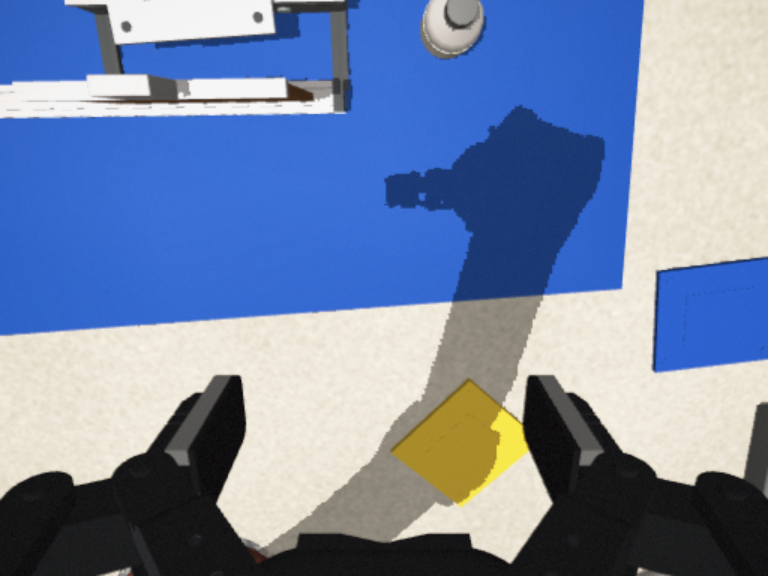

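Call:
move_arm(
  hand=[85,85,85,85,85,85,85,85],
  translation=[
    [0,0.2,-1],
    [0,0.2,-1],
    [0,0.2,-1],
    [0,0.2,-1],
    [0,0.2,-1],
    [0,0.2,-1],
    [0,0.2,-0.5],
    [0,0,0],
  ],
  yaw=[-0.1,0,0,0,0,0,0,0],
)

```text
clock: 4.6
tcp_pos: [0.4686, -0.0984, 0.2755]
ee_rot: [0.489, 0.515, 0.481, -0.514]
ft_force: [-0.6, 0.5, -0.7]
opening: 0.996
```

Run:
```python
from h import *
np.set_printoptions(precision=4,suppress=True)
s,M=tool();print(s['clock'],s['tcp_pos'],M[:,2]);moves([.541,-.111,.26])
i,d=vision.grab_frame('wrist'); save('c_wrist',i); np.savez('c_wrist',i=i,d=d,**vision.camera_params('wrist'))
for n,z in(('guard_tab',.143),('fence_foot',.04),('plate_near',.04),('plate_foot',.04),('plate_mid',.043)):
  for q in spotter.place_of('wrist',n)[:2]: print(n,q['conf'],q['at'],ray_z('wrist',q['at'],z)*1000, d[int(q['at'][1]),int(q['at'][0])])
```

```text
4.6 [ 0.4686 -0.0984  0.2755] [-0.0599 -0.9982  0.0066]
tool shift mm [16.3 72.9  8.1] z-axis [-0.06  -0.998  0.007] xaxis [ 0.01  -0.007 -1.   ]
guard_tab 0.78 [264.9, 96.8] [ 535.1734 -111.5554  143.    ] 0.24875322
plate_near 0.56 [264.8, 55.8] [ 573.138  -117.0789   40.    ] 0.34663808
plate_mid 0.62 [259.1, 4.9] [ 621.8254 -113.4178   43.    ] 0.33188677
```

View pics/c_wrist.png

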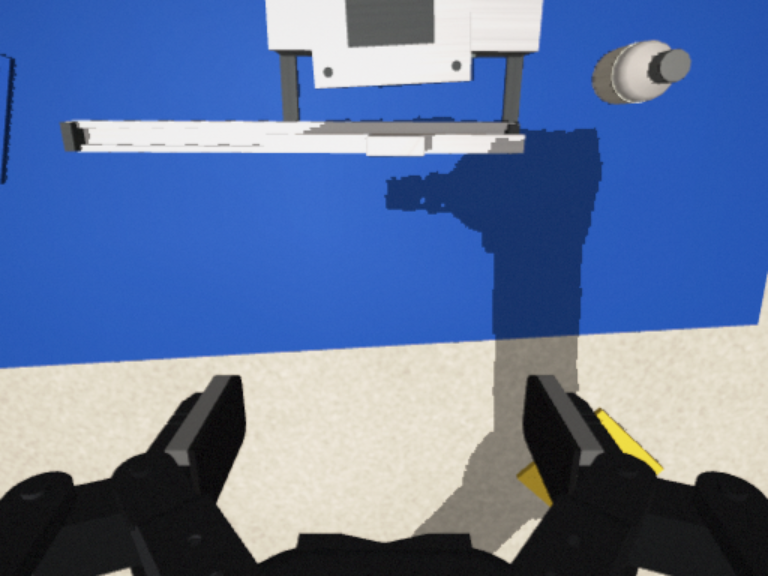

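Run:
```python
from h import *
np.set_printoptions(precision=1,suppress=True)
z=np.load('c_wrist.npz');p=dict(intrinsics=z['intrinsics'],R=z['R'],t=z['t'])
for l,px,h in(('bed fl',(267,51),.04),('bed fr',(541,53),.04),('plate nl',(315,88),.043),('plate nr',(471,81),.043),('tab tl',(367,157),.161),('tab tr',(425,157),.161),('tab bl',(367,137),.161),('tab br',(425,137),.161),('stop l',(70,122),.024),('stop l n',(70,152),.024),('rail r',(524,136),.126)):
    P=ray_z('wrist',(px[0]/1.5,px[1]/1.5),h,p); print(l,P*1000,'depth z',unproj('wrist',(px[0]/1.5,px[1]/1.5),z['d'][int(px[1]/1.5),int(px[0]/1.5)],p)*1000)
save('c_crop',z['i'][0:120,20:400],2.1)
```

```text
bed fl [600.5 -26.   40. ] depth z [606.1 -17.9  -0.1]
bed fr [ 587.4 -219.1   40. ] depth z [ 591.4 -231.     1.2]
plate nl [574.  -57.5  43. ] depth z [573.6 -58.1  48.2]
plate nr [ 571.8 -168.9   43. ] depth z [ 574.4 -176.2    1.9]
tab tl [531.3 -94.7 161. ] depth z [521.3 -89.9   2. ]
tab tr [ 529.5 -124.3  161. ] depth z [ 518.2 -137.8    0.9]
tab bl [541.1 -95.4 161. ] depth z [541.1 -95.4 160.4]
tab br [ 539.3 -124.7  161. ] depth z [ 538.2 -127.6  127.3]
stop l [562.7 133.9  24. ] depth z [562.8 134.2  23.4]
stop l n [540.9 139.6  24. ] depth z [540.5 153.2   1.7]
rail r [ 535.2 -184.5  126. ] depth z [ 535.2 -184.3  126.6]
```

View pics/c_crop.png

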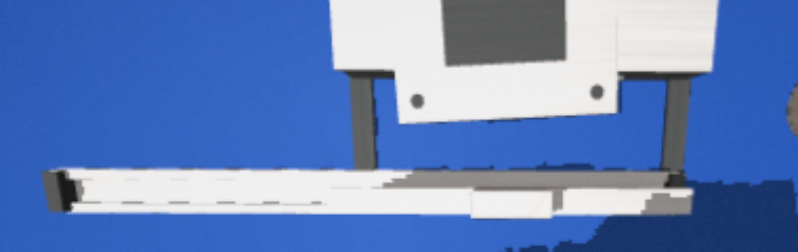

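The wrist view shows the tab top at (367–425, 137–157) in the scaled picture. That measures 10×29.5 mm with its centre at (535.3, −109.8), which matches the text. The station origin is about (619, −124) mm with yaw −0.068, and the guard is at about 9 mm. The plate is about 7 mm short of the fence, offset +8 mm in y and turned +0.05 rad. Next I'll grip the tab.

Call:
move_arm(
  hand=[85,85,85,85,85,85,85,85,85,85,85,85],
  translation=[
    [0,0.84,0.1],
    [0,0.84,0.1],
    [0,0.84,0.1],
    [0.5,0.84,0],
    [1,0,0],
    [1,0,0],
    [1,0,0],
    [1,0,0],
    [1,0,0],
    [1,0,0],
    [0.45,0,0],
    [0,0,0],
  ],
  yaw=[0,0,0,0,0,0,0,0,0,0,0,0],
)

```text
clock: 6.4
tcp_pos: [0.5378, -0.1142, 0.1273]
ee_rot: [-0.486, -0.516, -0.48, 0.517]
ft_force: [-0.4, 0.6, -0.3]
opening: 0.996
```

Run:
```python
from h import *
np.set_printoptions(precision=4,suppress=True)
s,M=tool();print(s['clock'],s['tcp_pos'],s['joint_positions']);moves([.5353,-.1098,.137])
i,d=vision.grab_frame('wrist'); save('d_wrist',i)
```

```text
6.4 [ 0.5378 -0.1142  0.1273] [ 0.2081  0.5855 -0.0646  1.8406  0.0648  0.7125 -1.5332]
tool shift mm [-9.7 -2.7 -4.1] z-axis [-0.068 -0.998  0.007] xaxis [ 0.004 -0.007 -1.   ]
```

View pics/d_wrist.png

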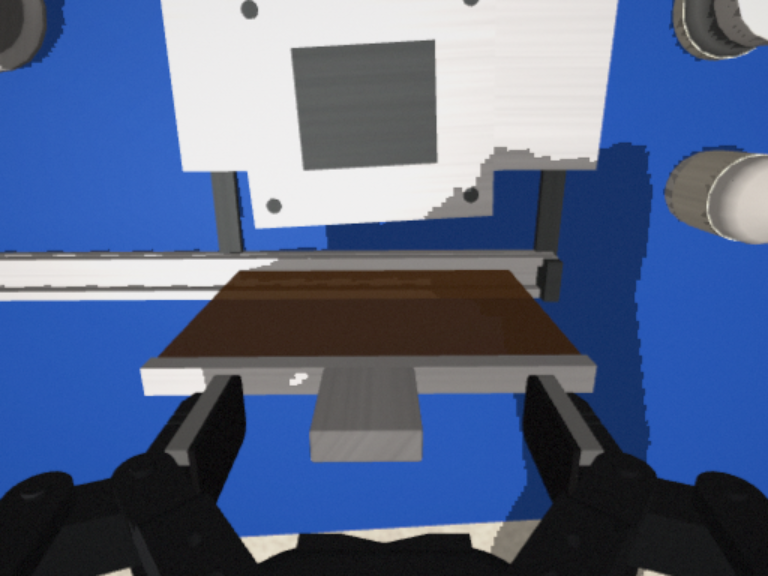

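Call:
move_arm(
  hand=[85,60,25,25,25,25],
  translation=[
    [-0.5,-0.13,-0.2],
    [0,0,0],
    [0,0,0],
    [0,0,0],
    [0,0,0],
    [0,0,0],
  ],
  yaw=[0,0,0,0,0,0],
  squeeze=25,
)

```text
clock: 7.2
tcp_pos: [0.5372, -0.1097, 0.1413]
ee_rot: [0.487, 0.517, 0.478, -0.516]
ft_force: [-0.1, -0.3, 0.9]
opening: 0.337
```

Call:
move_arm(
  hand=[25,25,25,25,25,25,25,25,25,25],
  translation=[
    [0,0,-0.6],
    [0,0,-0.8],
    [0,0,-0.8],
    [0,0,-0.8],
    [0,0,-0.8],
    [0,0,-0.8],
    [0,0,-0.8],
    [0,0,-0.8],
    [0,0,-0.7],
    [0,0,-0.5],
  ],
  yaw=[0,0,0,0,0,0,0,0,0,0],
)

```text
clock: 8.45
tcp_pos: [0.5473, 0.0481, 0.1412]
ee_rot: [0.488, 0.517, 0.478, -0.516]
ft_force: [-0.6, -1.3, 4.8]
opening: 0.339
```

Run:
```python
from h import *
np.set_printoptions(precision=4,suppress=True)
s,M=tool();print(s['clock'],s['tcp_pos'],M[:,2],M[:,0])
O=np.array([.6189,-.1242]);ex=np.array([.9977,-.0677]);ey=np.array([.0677,.9977])
r=s['tcp_pos'][:2]-O;print(r@ex,r@ey)
```

```text
8.45 [0.5473 0.0481 0.1412] [-0.0672 -0.9977  0.0087] [ 0.0104 -0.0094 -0.9999]
-0.08306255518781544 0.16705928465261277
```

Call:
move_arm(
  hand=[25,25,25],
  translation=[
    [0,0,-0.25],
    [0,0,-0.2],
    [0,0,-0.2],
  ],
  yaw=[0,0,0],
)

```text
clock: 8.82
tcp_pos: [0.5476, 0.0521, 0.1412]
ee_rot: [-0.489, -0.514, -0.474, 0.521]
ft_force: [-0.7, -8.2, 2.4]
opening: 0.341
```

The guard is at its open stop: the force rose to −8 N and the tab is at station y ≈ 171 mm. I'll release it, rise, and go to the front of the plate.

Call:
move_arm(
  hand=[75,75,75,75,75,75,75,75,75,75,75,75,75,75,75,75],
  translation=[
    [0,0,0.1],
    [0,0,0],
    [0,0,0],
    [-1,0,0],
    [-1,0,0],
    [-1,0,0.2],
    [0,-0.1,1],
    [0,-0.1,1],
    [0,0,1],
    [0,0,1],
    [0,0,1],
    [0,0,1],
    [0,0,1],
    [0,0,0.8],
    [0,0,0],
    [0,0,0],
  ],
  yaw=[0,0,0,0,0,0,0,0,0,0,0,0,0,0,0,0],
)

```text
clock: 10.82
tcp_pos: [0.5223, -0.117, 0.194]
ee_rot: [-0.483, -0.51, -0.479, 0.526]
ft_force: [-0.5, -0.2, -0.6]
opening: 0.881
```

```bash
cat >> h.py <<'E'
O=np.array([.6189,-.1242]);ex=np.array([.9977,-.0677]);ey=np.array([.0677,.9977])
def st():
    s,M=tool(); r=s['tcp_pos'][:2]-O
    print('t',round(s['clock'],2),'stn x,y,z mm',np.round([r@ex*1000,r@ey*1000,s['tcp_pos'][2]*1000],1),'yaw err deg',round(np.degrees(np.arctan2(M[0,2],-M[1,2])+.0677),2),'xax',np.round(M[:,0],3),'F stn',np.round([s['ft_force'][:2]@ex,s['ft_force'][:2]@ey,s['ft_force'][2]],1),'op',round(s['opening'],3))
E
python3 - <<'E'
from h import *
np.set_printoptions(precision=4,suppress=True)
st()
i,d=vision.grab_frame('wrist'); save('e_wrist',i);np.savez('e_wrist',i=i,d=d,**vision.camera_params('wrist'))
i,d=vision.grab_frame('scene'); save('e_scene',i[120:300,190:400],3.8)
E
```

```text
t 10.82 stn x,y,z mm [-96.9   0.6 194. ] yaw err deg -0.42 xax [-0.012 -0.02  -1.   ] F stn [-0.5 -0.2 -0.6] op 0.881
```

View pics/e_wrist.png

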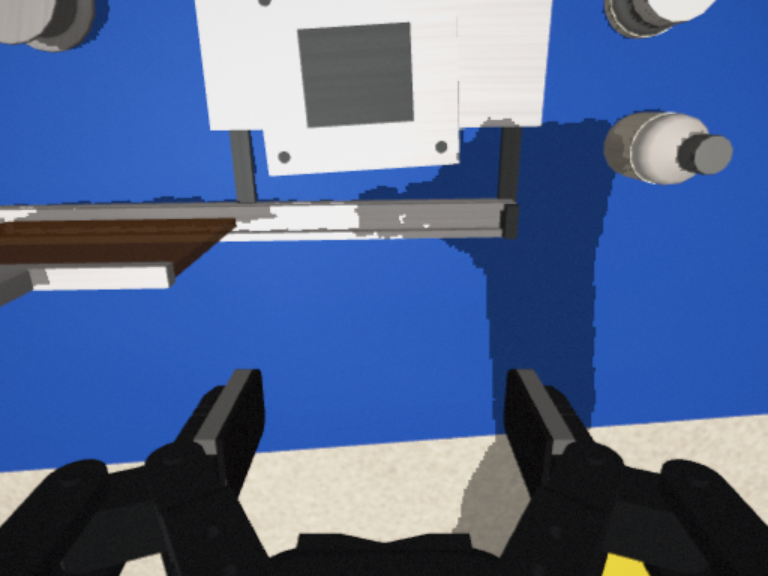

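View pics/e_scene.png

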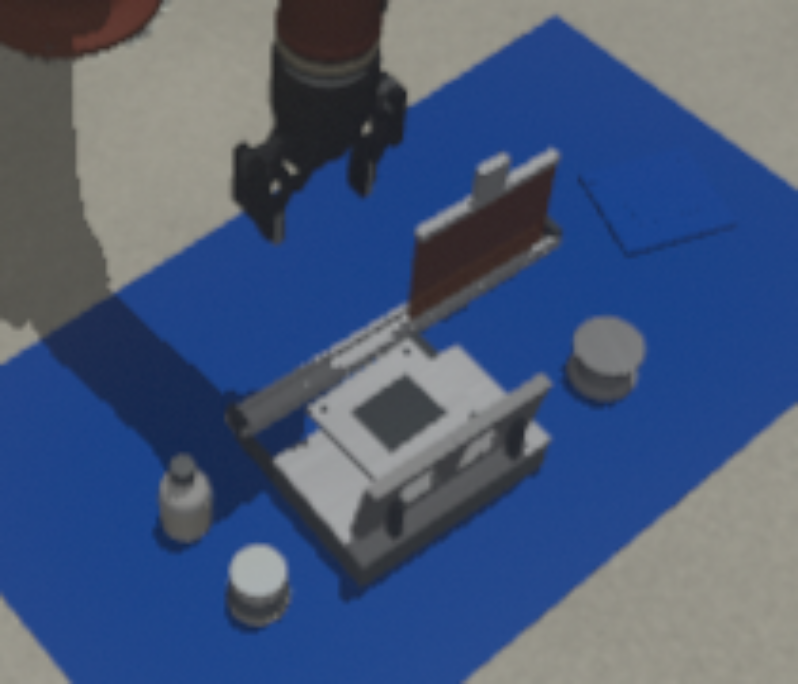

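The guard is fully open against the far stop in the scene view, and the plate's near edge runs (268,175)–(460,163) in the wrist view. I'll position in front of that edge, then go down.

Call:
move_arm(
  hand=[75,75,75,75,75,75,75],
  translation=[
    [0,0.7,-0.2],
    [0,0.7,-0.2],
    [0.5,0.3,0],
    [1,0,0],
    [1,0,0],
    [1,0,0],
    [0,0,0],
  ],
  yaw=[-0.05,0,0,0,0,0,0],
)

```text
clock: 11.8
tcp_pos: [0.5613, -0.1087, 0.1189]
ee_rot: [-0.487, -0.507, -0.482, 0.522]
ft_force: [-0.3, -1.0, 0.0]
opening: 0.882
```

Run:
```python
from h import *
np.set_printoptions(precision=1,suppress=True)
st()
z=np.load('e_wrist.npz');p=dict(intrinsics=z['intrinsics'],R=z['R'],t=z['t'])
for l,px,h in(('bed fl',(211,131),.04),('bed fr',(542,127),.04),('plate nl',(268,175),.043),('plate nr',(460,163),.043)):
    P=ray_z('wrist',(px[0]/1.5,px[1]/1.5),h,p); r=P[:2]-O; print(l,P*1000,r@ex*1000,r@ey*1000)
```

```text
t 11.8 stn x,y,z mm [-58.5  11.6 118.9] yaw err deg 0.4 xax [-0. -0. -1.] F stn [-0.3 -1.   0. ] op 0.882
bed fl [601.  -26.4  40. ] -24.47225400731302 96.35300774892826
bed fr [ 588.6 -216.9   40. ] -23.92522961352628 -94.57515428155308
plate nl [574.1 -55.7  43. ] -49.29350337704556 65.26372145503149
plate nr [ 572.2 -168.4   43. ] -43.553755063394966 -47.232817334284825
```

Call:
move_arm(
  hand=[75,75,75,75,75,75,75],
  translation=[
    [0,-0.45,0.13],
    [0.5,0,0],
    [1,0,0],
    [1,0,0],
    [1,0,0],
    [0.7,0,0],
    [0,0,0],
  ],
  yaw=[0.05,0,0,0,0,0,0],
)

```text
clock: 12.68
tcp_pos: [0.5538, -0.1133, 0.0348]
ee_rot: [-0.487, -0.511, -0.478, 0.523]
ft_force: [0.1, 0.2, 0.1]
opening: 0.88
```

Run:
```python
from h import *
st()
i,d=vision.grab_frame('wrist'); save('f_wrist',i)
```

```text
t 12.68 stn x,y,z mm [-65.7   6.4  34.8] yaw err deg -0.08 xax [-0.003 -0.02  -1.   ] F stn [0.1 0.2 0.1] op 0.88
```

View pics/f_wrist.png

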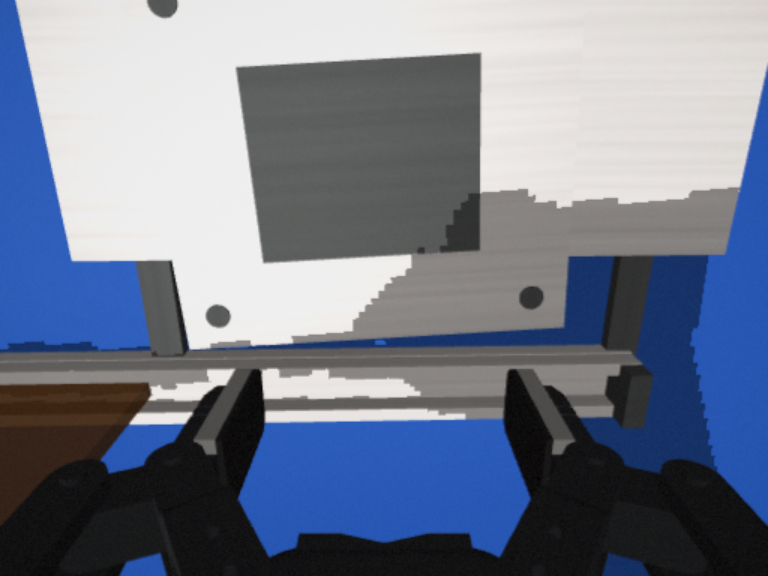

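Call:
move_arm(
  hand=[75,75,75,75,75],
  translation=[
    [0.7,0,-0.1],
    [0,0,0],
    [0,0.25,0],
    [0,0.25,0],
    [0,0.15,0],
  ],
  yaw=[0,0,0,0,0],
)

```text
clock: 13.35
tcp_pos: [0.5693, -0.1124, 0.0223]
ee_rot: [-0.488, -0.512, -0.477, 0.522]
ft_force: [-0.9, -0.3, -0.3]
opening: 0.879
```

Run:
```python
from h import *
st()
```

```text
t 13.35 stn x,y,z mm [-50.3   8.4  22.3] yaw err deg -0.06 xax [ 0.001 -0.021 -1.   ] F stn [-0.9 -0.4 -0.3] op 0.879
```

Call:
move_arm(
  hand=[75,75,75],
  translation=[
    [0.5,-0.05,0],
    [0,0.1,0],
    [0,0.15,0],
  ],
  yaw=[0,0,0],
)

```text
clock: 13.72
tcp_pos: [0.571, -0.1129, 0.0113]
ee_rot: [-0.487, -0.511, -0.478, 0.523]
ft_force: [-7.2, 0.3, 4.6]
opening: 0.876
```

Run:
```python
from h import *
st()
i,d=vision.grab_frame('wrist'); save('g_wrist',i)
i,d=vision.grab_frame('top'); save('g_top',i[90:210,190:310],5)
```

```text
t 13.72 stn x,y,z mm [-48.5   8.   11.3] yaw err deg -0.05 xax [-0.005 -0.02  -1.   ] F stn [-7.2 -0.2  4.6] op 0.876
```

View pics/g_wrist.png

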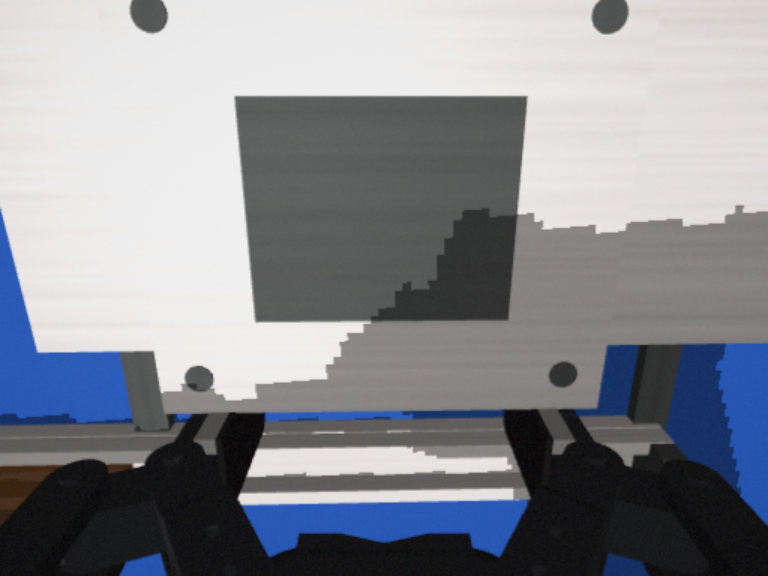

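View pics/g_top.png

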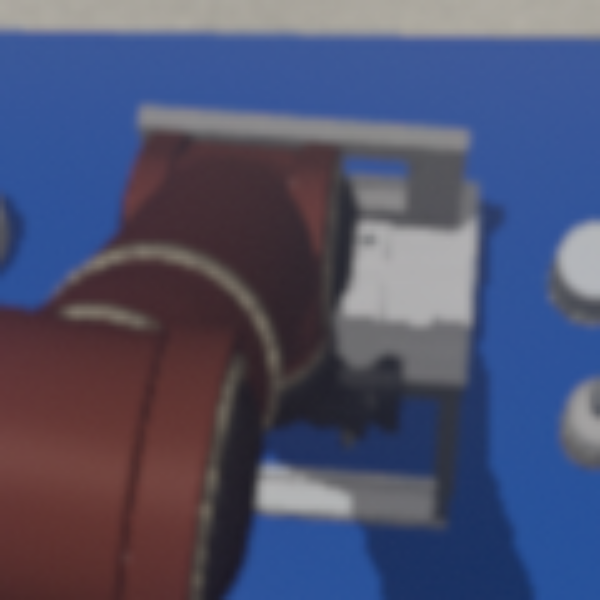

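The plate is now square and seated against the fence at −7 N, with its near edge just ahead of both fingertips. I'll start the friction lift in small steps.

Call:
move_arm(
  hand=[75,75,75],
  translation=[
    [-0.3,0.15,0],
    [-0.3,0.15,0],
    [-0.3,0.15,0],
  ],
  yaw=[0,0,0],
)

```text
clock: 14.2
tcp_pos: [0.5719, -0.1133, 0.0276]
ee_rot: [-0.482, -0.506, -0.483, 0.528]
ft_force: [-6.1, 0.5, -0.1]
opening: 0.879
```

Run:
```python
from h import *
st()
i,d=vision.grab_frame('wrist'); save('h_wrist',i);np.savez('h_wrist',i=i,d=d,**vision.camera_params('wrist'))
```

```text
t 14.2 stn x,y,z mm [-47.6   7.7  27.6] yaw err deg -0.01 xax [-0.024 -0.02  -1.   ] F stn [-6.1  0.1 -0.1] op 0.879
```

View pics/h_wrist.png

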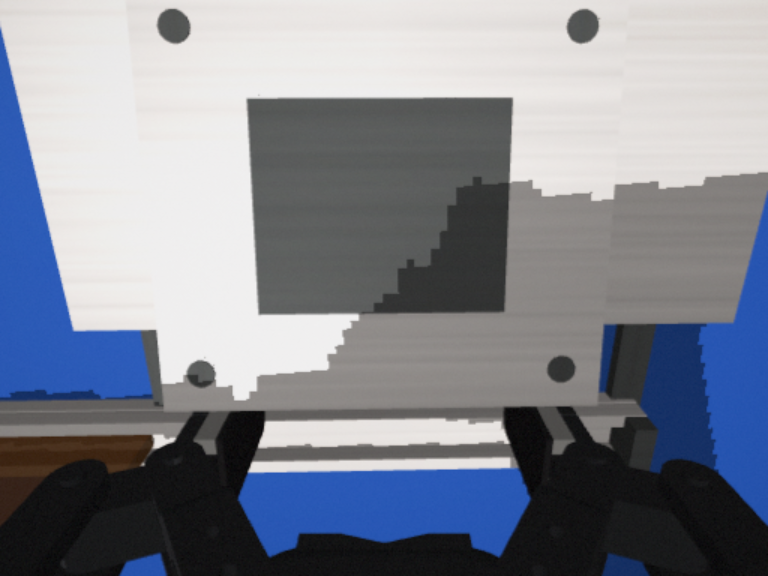

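The near edge rose with the fingers: its width in the picture is unchanged while the bed shrank, which puts it about 16 mm up. I'll continue along the arc.

Call:
move_arm(
  hand=[75,75,75],
  translation=[
    [-0.3,0.18,0],
    [-0.3,0.2,0],
    [-0.3,0.22,0],
  ],
  yaw=[0,0,0],
)

```text
clock: 14.62
tcp_pos: [0.5748, -0.1135, 0.0447]
ee_rot: [-0.476, -0.5, -0.489, 0.533]
ft_force: [-7.3, 0.2, 0.7]
opening: 0.881
```

Run:
```python
from h import *
st()
i,d=vision.grab_frame('wrist'); save('i_wrist',i);np.savez('i_wrist',i=i,d=d,**vision.camera_params('wrist'))
i,d=vision.grab_frame('scene'); save('i_scene',i[150:290,220:370],5)
```

```text
t 14.62 stn x,y,z mm [-44.7   7.7  44.7] yaw err deg 0.04 xax [-0.047 -0.018 -0.999] F stn [-7.2 -0.3  0.7] op 0.881
```

View pics/i_wrist.png

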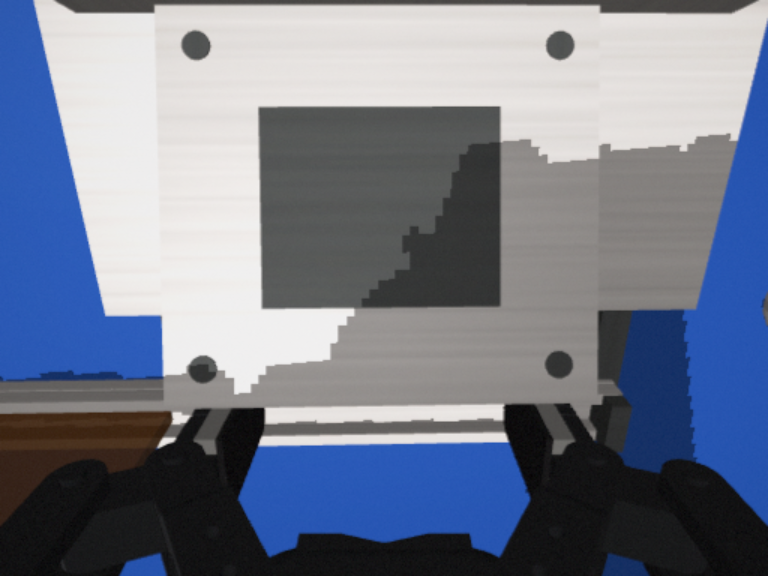

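View pics/i_scene.png

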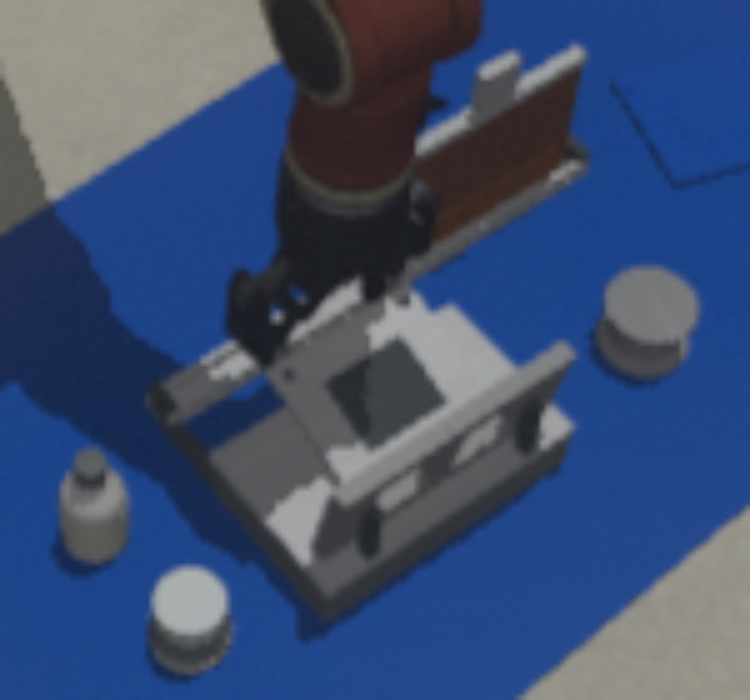

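Call:
move_arm(
  hand=[75,75,75,75],
  translation=[
    [-0.32,0.2,0],
    [-0.32,0.22,0],
    [-0.32,0.25,0],
    [-0.32,0.27,0],
  ],
  yaw=[0,0,0,0],
)

```text
clock: 15.22
tcp_pos: [0.5852, -0.1141, 0.0699]
ee_rot: [-0.47, -0.494, -0.495, 0.539]
ft_force: [-5.8, 1.1, 2.4]
opening: 0.872
```

Run:
```python
from h import *
st()
i,d=vision.grab_frame('wrist'); save('j_wrist',i);np.savez('j_wrist',i=i,d=d,**vision.camera_params('wrist'))
```

```text
t 15.22 stn x,y,z mm [-34.3   7.7  69.9] yaw err deg 0.04 xax [-0.07  -0.017 -0.997] F stn [-5.9  0.7  2.4] op 0.872
```

View pics/j_wrist.png

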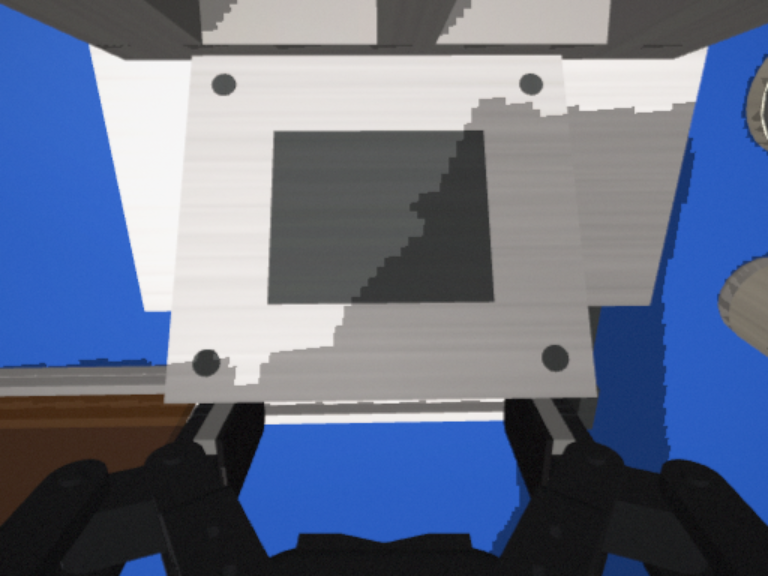

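```bash
cat >> h.py <<'E'
def plate(f,box,pts):
    z=np.load(f+'.npz');p=dict(intrinsics=z['intrinsics'],R=z['R'],t=z['t'])
    x0,y0,x1,y1=[int(v/1.5) for v in box]
    P=np.array([unproj('w',(u,v),z['d'][v,u],p) for v in range(y0,y1,4) for u in range(x0,x1,4) if z['d'][v,u]>0])
    c=np.median(P,0);
    for k in range(3):
        U,S,V=np.linalg.svd(P-P.mean(0));n=V[2];r=(P-P.mean(0))@n;P=P[np.abs(r)<max(.001,2*r.std())]
    n=n*np.sign(n[2]) ; c=P.mean(0)
    print('plane n stn',np.round([n[:2]@ex,n[:2]@ey,n[2]],3),'theta',np.degrees(np.arctan2(n[:2]@ex,n[2])),'resid',r.std())
    K,R,t=p['intrinsics'],p['R'],p['t'];o=-R.T@t
    for px in pts:
        d=R.T@np.linalg.inv(K)@np.array([px[0]/1.5,px[1]/1.5,1]);X=o+d*((c-o)@n)/(d@n);q=X[:2]-O
        print(px,'stn',np.round([q@ex*1000,q@ey*1000,X[2]*1000],1))
E
python3 - <<'E'
from h import *
plate('j_wrist',(280,135,480,300),[(191,56),(561,56),(165,402),(596,398)])
plate('i_wrist',(280,115,480,300),[(155,7),(600,7),(164,408),(600,404)])
E
```

```text
plane n stn [ 0.571 -0.002  0.821] theta 34.830525879651695 resid 0.00046704414223395515
(191, 56) stn [63.1 64.4 48.2]
(561, 56) stn [ 63.2 -45.3  47.9]
(165, 402) stn [-18.1  63.7 104.7]
(596, 398) stn [-18.5 -45.2 104.7]
plane n stn [0.33  0.001 0.944] theta 19.243666389004865 resid 0.0005441371062633426
(155, 7) stn [62.1 64.1 47.6]
(600, 7) stn [ 62.4 -45.5  47.6]
(164, 408) stn [-31.2  64.   80.2]
(600, 404) stn [-31.5 -46.2  80.3]
```

Run:
```python
from h import *
for f,pts in(('j_wrist',[(140,150),(140,250),(160,200),(620,200),(620,260),(620,150),(650,80),(130,70)]),('i_wrist',[(80,60),(120,200),(640,200),(650,100)])):
    z=np.load(f+'.npz');p=dict(intrinsics=z['intrinsics'],R=z['R'],t=z['t'])
    for px in pts:
        u,v=int(px[0]/1.5),int(px[1]/1.5); X=unproj('w',(u,v),z['d'][v,u],p); q=X[:2]-O; print(f,px,np.round([q@ex*1000,q@ey*1000,X[2]*1000],1))
```

```text
j_wrist (140, 150) [35.4 87.4 41.8]
j_wrist (140, 250) [ 1.3 93.9 41.5]
j_wrist (160, 200) [19.1 83.8 42.2]
j_wrist (620, 200) [ 18.1 -74.4  41.2]
j_wrist (620, 260) [ -3.9 -78.2  41.7]
j_wrist (620, 150) [ 34.8 -71.6  40.6]
j_wrist (650, 80) [ 56.7 -76.3  42.4]
j_wrist (130, 70) [59.7 86.4 41.1]
i_wrist (80, 60) [50.6 88.6 40.9]
i_wrist (120, 200) [13.7 84.4 42.2]
i_wrist (640, 200) [ 12.7 -68.4  40.3]
i_wrist (650, 100) [ 40.9 -65.2  41.7]
```

Call:
move_arm(
  hand=[75,75,75],
  translation=[
    [-0.32,0.26,0],
    [-0.3,0.3,0],
    [-0.28,0.33,0],
  ],
  yaw=[0,0,0],
)

```text
clock: 15.65
tcp_pos: [0.6038, -0.1152, 0.0902]
ee_rot: [-0.469, -0.493, -0.496, 0.539]
ft_force: [-3.5, 0.3, 2.1]
opening: 0.879
```

Run:
```python
from h import *
st()
i,d=vision.grab_frame('wrist'); save('k_wrist',i);np.savez('k_wrist',i=i,d=d,**vision.camera_params('wrist'))
```

```text
t 15.65 stn x,y,z mm [-15.7   7.9  90.2] yaw err deg 0.03 xax [-0.073 -0.017 -0.997] F stn [-3.5  0.1  2.1] op 0.879
```

View pics/k_wrist.png

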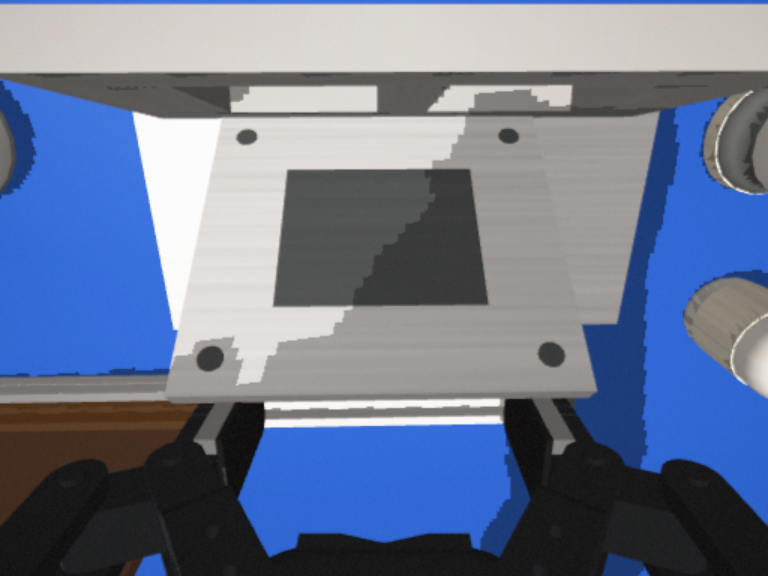

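Run:
```python
from h import *
plate('k_wrist',(290,175,470,300),[(222,117),(540,117),(168,396),(596,390)])
```

```text
plane n stn [0.784 0.002 0.62 ] theta 51.65417954311578 resid 0.0004574479852514763
(222, 117) stn [65.2 64.2 46.3]
(540, 117) stn [ 65.  -47.9  46.9]
(168, 396) stn [  3.6  63.4 124.2]
(596, 390) stn [  3.8 -45.  124.2]
```

Call:
move_arm(
  hand=[75,75,75,75],
  translation=[
    [-0.2,0.37,0],
    [-0.15,0.38,0],
    [-0.1,0.38,0],
    [-0.1,0.36,0],
  ],
  yaw=[0,0,0,0],
)

```text
clock: 16.2
tcp_pos: [0.6429, -0.1174, 0.1017]
ee_rot: [-0.473, -0.497, -0.492, 0.536]
ft_force: [-1.2, 0.2, 0.3]
opening: 0.882
```

Run:
```python
from h import *
st()
i,d=vision.grab_frame('wrist'); save('l_wrist',i);np.savez('l_wrist',i=i,d=d,**vision.camera_params('wrist'))
i,d=vision.grab_frame('scene'); save('l_scene',i[150:290,220:370],5)
```

```text
t 16.2 stn x,y,z mm [ 23.5   8.4 101.7] yaw err deg 0.02 xax [-0.058 -0.018 -0.998] F stn [-1.2  0.1  0.3] op 0.882
```

View pics/l_wrist.png

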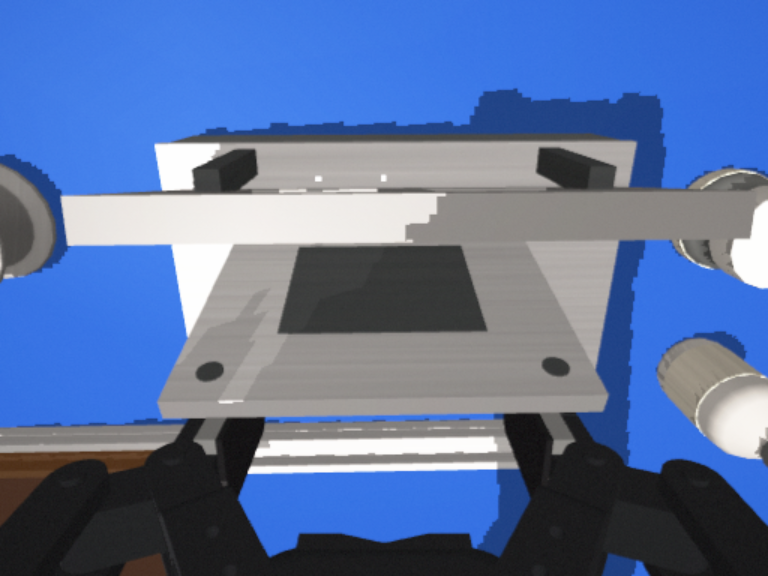

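View pics/l_scene.png

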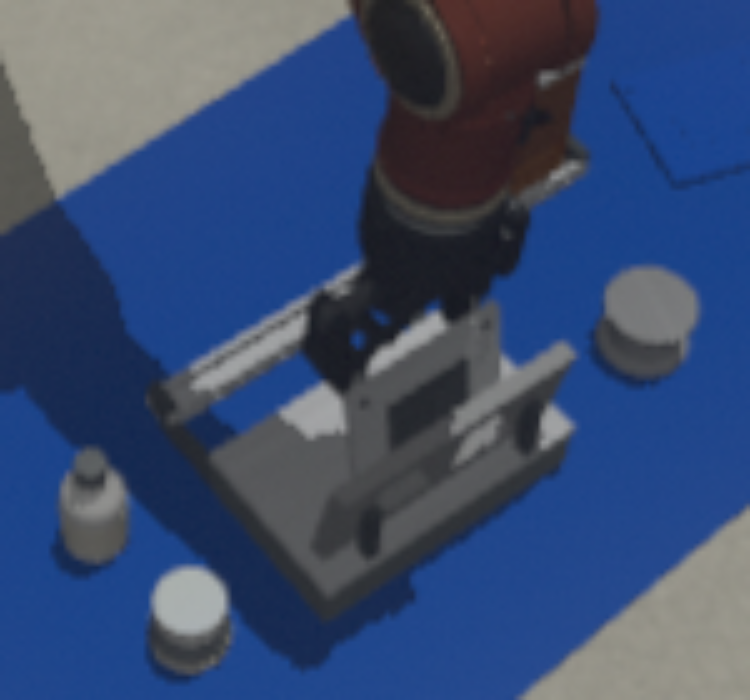

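Run:
```python
from h import *
plate('l_wrist',(300,255,455,325),[(160,414),(607,410),(160,400)])
```

```text
plane n stn [0.979 0.005 0.202] theta 78.32689241158032 resid 0.0003283402207730054
(160, 414) stn [ 42.2  62.1 144.2]
(607, 410) stn [ 42.5 -42.6 145.3]
(160, 400) stn [ 43.   63.7 139.9]
```

Call:
move_arm(
  hand=[75,75,75,75],
  translation=[
    [0.1,0.22,0],
    [0.1,0.22,0],
    [0.1,0.22,0],
    [0.1,0.2,0],
  ],
  yaw=[0,0,0,0],
)

```text
clock: 16.8
tcp_pos: [0.6617, -0.1186, 0.0932]
ee_rot: [-0.474, -0.498, -0.491, 0.535]
ft_force: [0.1, -0.4, 11.0]
opening: 0.879
```

Run:
```python
from h import *
st()
i,d=vision.grab_frame('wrist'); save('m_wrist',i);np.savez('m_wrist',i=i,d=d,**vision.camera_params('wrist'))
i,d=vision.grab_frame('scene'); save('m_scene',i[150:290,220:370],5)
```

```text
t 16.8 stn x,y,z mm [42.3  8.5 93.2] yaw err deg -0.0 xax [-0.055 -0.017 -0.998] F stn [ 0.1 -0.4 11. ] op 0.879
```

View pics/m_wrist.png

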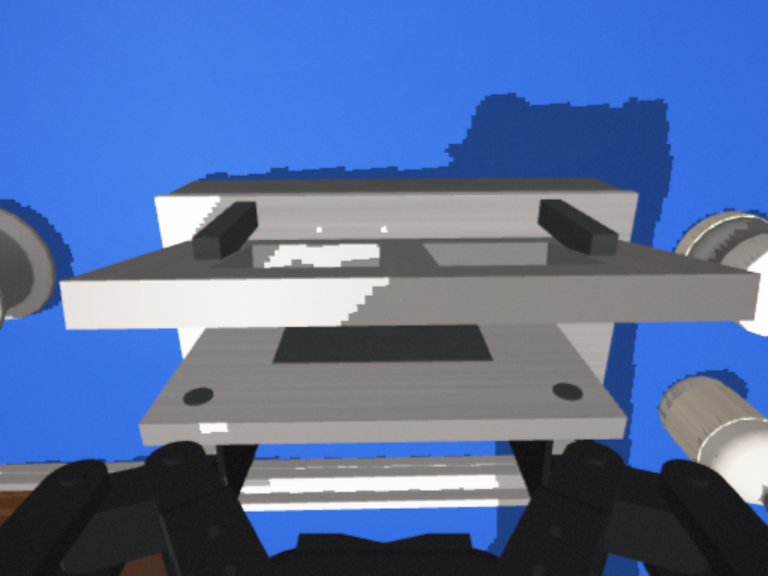

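View pics/m_scene.png

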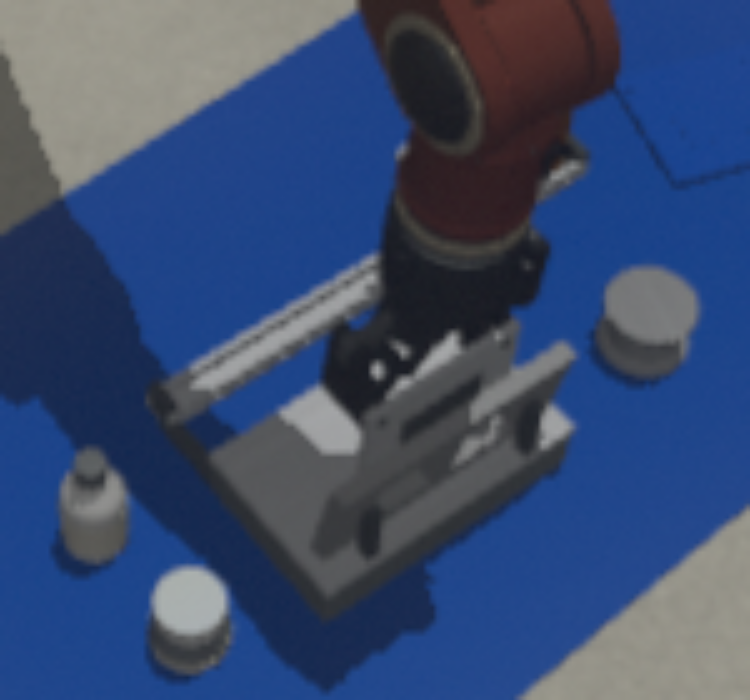

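Run:
```python
from h import *
plate('m_wrist',(290,330,480,358),[(140,440),(625,436),(140,424)])
```

```text
plane n stn [ 1.    -0.001  0.006] theta 89.65355613296896 resid 0.0002943509130642215
(140, 440) stn [ 62.2  61.4 146.8]
(625, 436) stn [ 62.  -41.5 147.5]
(140, 424) stn [ 62.2  63.7 141.5]
```

Plate angle is now about 89.7°. Fz is +11 N, which means a knuckle is resting on the top edge. I'll lift off upward and then nudge forward lightly.

Call:
move_arm(
  hand=[75,75,75],
  translation=[
    [-0.35,0,0],
    [-0.2,0.05,0],
    [0,0.1,0],
  ],
  yaw=[0,0,0],
)

```text
clock: 17.27
tcp_pos: [0.6659, -0.1189, 0.1046]
ee_rot: [-0.474, -0.498, -0.491, 0.535]
ft_force: [0.6, 0.8, 0.7]
opening: 0.88
```

Run:
```python
from h import *
st()
i,d=vision.grab_frame('wrist'); save('n_wrist',i);np.savez('n_wrist',i=i,d=d,**vision.camera_params('wrist'))
```

```text
t 17.27 stn x,y,z mm [ 46.5   8.5 104.6] yaw err deg 0.0 xax [-0.054 -0.018 -0.998] F stn [0.5 0.8 0.7] op 0.88
```

View pics/n_wrist.png

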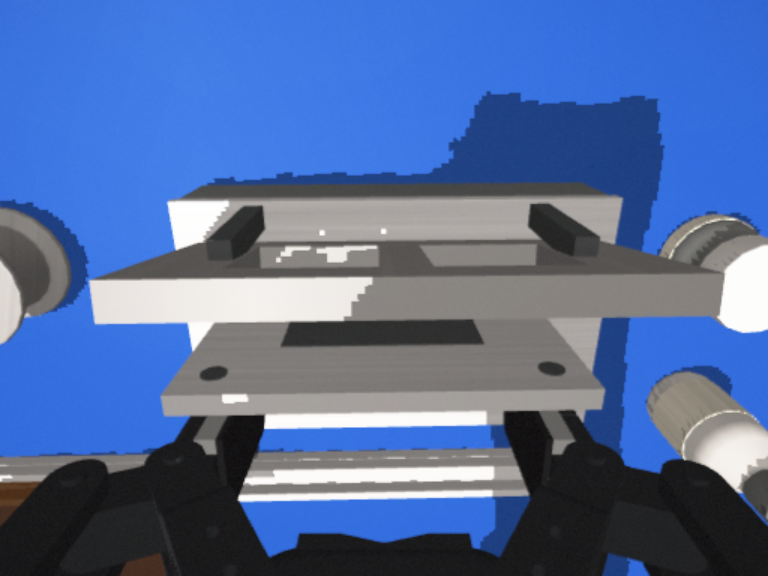

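Run:
```python
from h import *
plate('n_wrist',(300,325,470,342),[(162,412),(604,408),(164,396)])
```

```text
plane n stn [-0.999 -0.     0.048] theta -87.25998681537924 resid 0.00021477782396224908
(162, 412) stn [ 66.3  60.4 149. ]
(604, 408) stn [ 66.4 -40.7 149.8]
(164, 396) stn [ 66.   62.6 142.2]
```

Call:
move_arm(
  hand=[75,75,75,75],
  translation=[
    [0,0.15,0],
    [0,0.15,0],
    [0,0.15,0],
    [0,0.1,0],
  ],
  yaw=[0,0,0,0],
)

```text
clock: 17.82
tcp_pos: [0.6771, -0.1196, 0.1028]
ee_rot: [-0.473, -0.498, -0.492, 0.535]
ft_force: [-2.8, 0.4, 2.1]
opening: 0.878
```

Run:
```python
from h import *
st()
i,d=vision.grab_frame('wrist'); save('o_wrist',i);np.savez('o_wrist',i=i,d=d,**vision.camera_params('wrist'))
i,d=vision.grab_frame('scene'); save('o_scene',i[150:290,220:370],5)
```

```text
t 17.82 stn x,y,z mm [ 57.7   8.5 102.8] yaw err deg 0.01 xax [-0.057 -0.018 -0.998] F stn [-2.9  0.3  2.1] op 0.878
```

View pics/o_wrist.png

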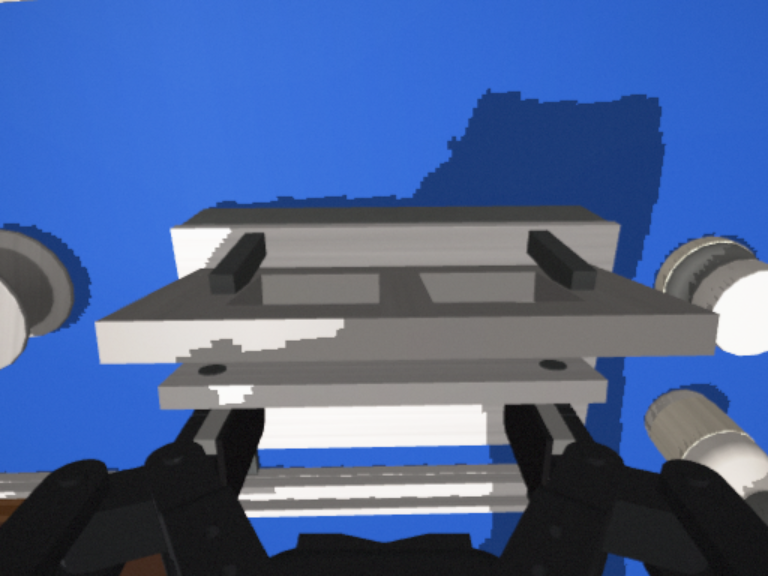

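View pics/o_scene.png

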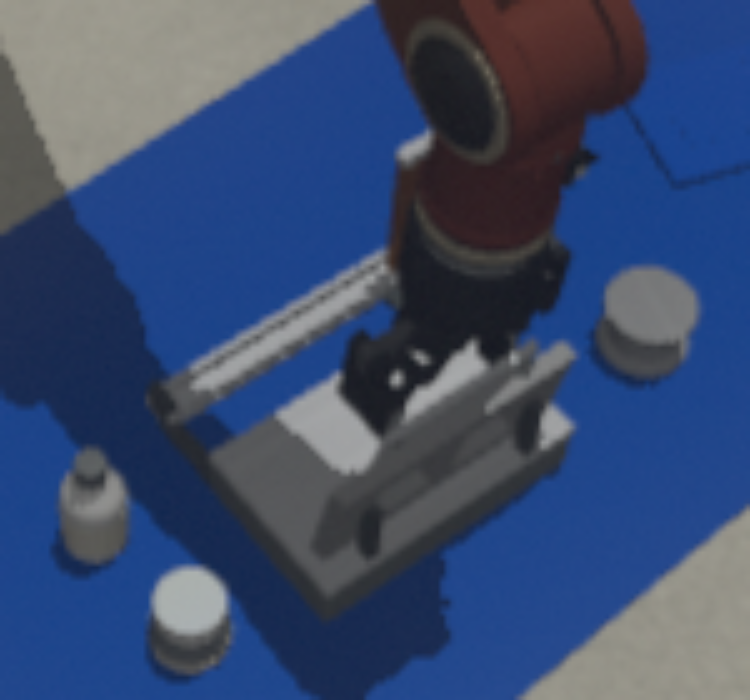

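Call:
move_arm(
  hand=[75,75,75,75],
  translation=[
    [0,-0.2,0],
    [0,-0.6,0],
    [0,-1,0],
    [0,-0.4,0],
  ],
  yaw=[0,0,0,0],
)

```text
clock: 18.42
tcp_pos: [0.6322, -0.1165, 0.1053]
ee_rot: [-0.474, -0.498, -0.491, 0.535]
ft_force: [0.7, -0.0, -1.3]
opening: 0.884
```

Run:
```python
from h import *
st()
i,d=vision.grab_frame('wrist'); save('p_wrist',i);np.savez('p_wrist',i=i,d=d,**vision.camera_params('wrist'))
i,d=vision.grab_frame('scene'); save('p_scene',i[150:290,220:370],5)
```

```text
t 18.43 stn x,y,z mm [ 12.8   8.6 105.3] yaw err deg 0.0 xax [-0.055 -0.018 -0.998] F stn [ 0.7  0.  -1.3] op 0.884
```

View pics/p_wrist.png

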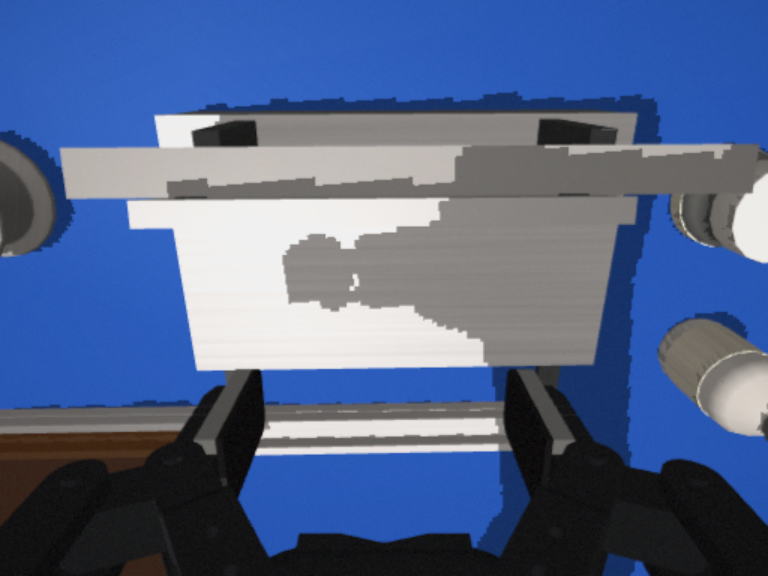

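View pics/p_scene.png

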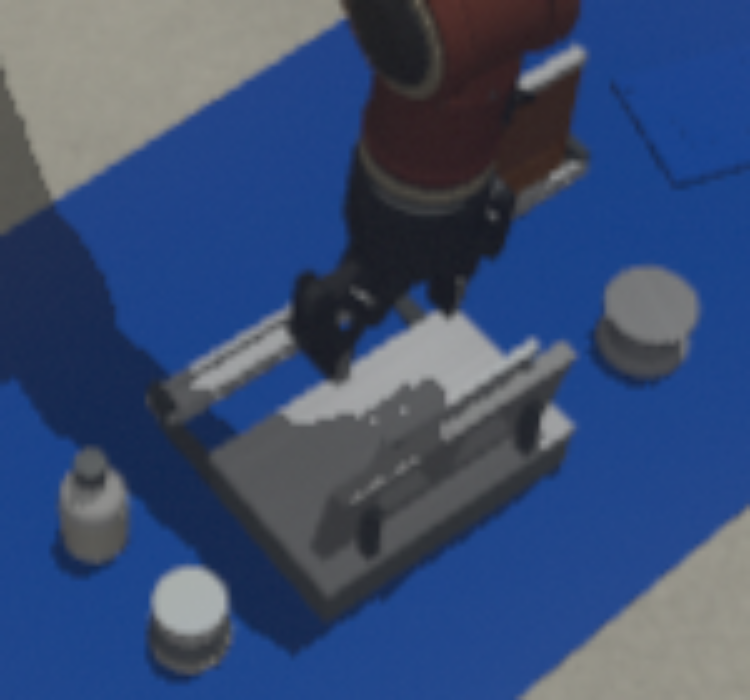

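The plate now leans on the fence with its top edge level and square in the view (row ~200–228, ahead of the fence top at ~198). I'll back off for a view of its foot.

Call:
move_arm(
  hand=[40,10,0,0,0],
  translation=[
    [0,-1,0],
    [0,-1,0],
    [0,-1,0],
    [0,-0.5,0],
    [0,0,0],
  ],
  yaw=[0,0,0,0,0],
)

```text
clock: 19.15
tcp_pos: [0.566, -0.1116, 0.1094]
ee_rot: [-0.476, -0.5, -0.489, 0.533]
ft_force: [0.3, -0.0, -0.4]
opening: -0.0
```

Run:
```python
from h import *
st()
i,d=vision.grab_frame('wrist'); save('q_wrist',i);np.savez('q_wrist',i=i,d=d,**vision.camera_params('wrist'))
z=np.load('p_wrist.npz');p=dict(intrinsics=z['intrinsics'],R=z['R'],t=z['t'])
for l,px,h in(('plate back l',(128,201),.1385),('r',(636,198),.1385),('plate front l',(130,228),.1395),('r',(636,224),.1395),('fence l',(65,198),.123),('fence r',(757,192),.123),('bed fl',(196,370),.04),('bed fr',(594,364),.04)):
    P=ray_z('w',(px[0]/1.5,px[1]/1.5),h,p); r=P[:2]-O; print(l,np.round([r@ex*1000,r@ey*1000],1))
```

```text
t 19.15 stn x,y,z mm [-53.6   9.  109.4] yaw err deg 0.03 xax [-0.047 -0.018 -0.999] F stn [ 0.3 -0.  -0.4] op -0.0
plate back l [77.9 64.6]
r [ 77.9 -45.5]
plate front l [72.2 64.7]
r [ 72.4 -46. ]
fence l [75.4 87.4]
fence r [ 76.  -84.4]
bed fl [-24.8  97.2]
bed fr [-24.1 -94. ]
```

View pics/q_wrist.png

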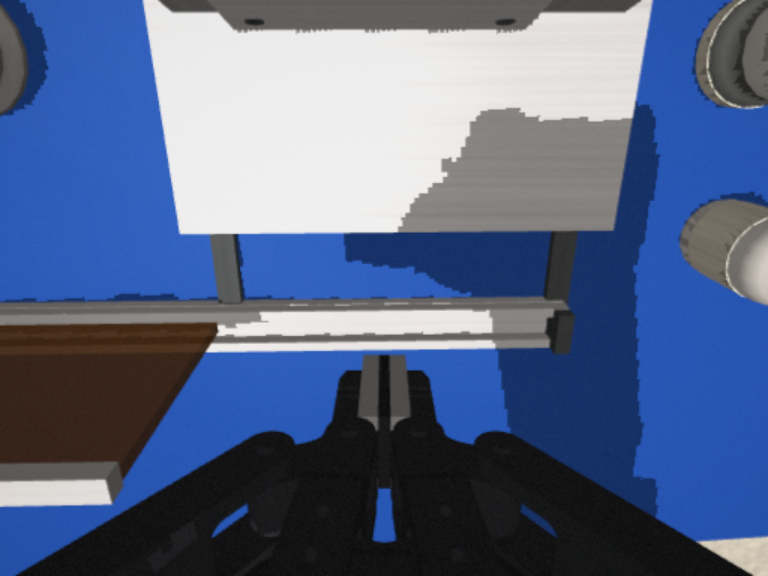

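Run:
```python
from h import *
z=np.load('q_wrist.npz');p=dict(intrinsics=z['intrinsics'],R=z['R'],t=z['t'])
for l,px,h in(('foot l',(236,31),.0405),('foot r',(534,29),.0405),('fence foot l',(160,12),.04),('fence foot r',(632,11),.04),('bed fl',(179,234),.04),('bed fr',(615,230),.04)):
    P=ray_z('w',(px[0]/1.5,px[1]/1.5),h,p); r=P[:2]-O; print(l,np.round([r@ex*1000,r@ey*1000],1))
save('q_crop',z['i'][0:60,90:450],2.2)
```

```text
foot l [55.7 63.9]
foot r [ 56.7 -49.4]
fence foot l [62.1 91.6]
fence foot r [ 62.9 -86.3]
bed fl [-23.5  97.2]
bed fr [-22.8 -94.4]
```

View pics/q_crop.png

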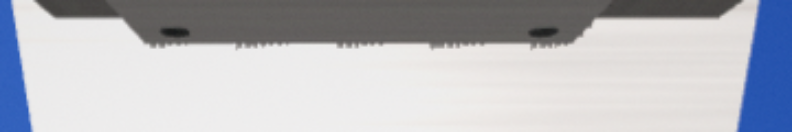

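The plate foot is 6.2–6.4 mm ahead of the fence foot, which is one plate thickness, and the top edge sits 2.2 mm past the fence-top line. The plate is flat on the fence and square, so no extra push is needed. Next is the guard.

Call:
move_arm(
  hand=[0,0,40,70,70,70,70,70,70,70,70,70,70,70],
  translation=[
    [-1,-0.5,0],
    [-1,-0.5,0],
    [-1,-0.3,0],
    [-1,0,0],
    [-0.5,0,0],
    [0,0,-1],
    [0,0,-1],
    [0,0,-1],
    [0,0,-1],
    [0,0,-1],
    [0,0,-1],
    [0,0,-1],
    [0,0,-1],
    [0,0,0],
  ],
  yaw=[0,0,0,0,0,0,0,0,0,0,0,0,0,0],
)

```text
clock: 20.95
tcp_pos: [0.5553, 0.0698, 0.1965]
ee_rot: [-0.477, -0.498, -0.494, 0.53]
ft_force: [0.4, -0.7, -0.1]
opening: 0.821
```

Run:
```python
from h import *
st();moves([.5476,.0521,.142])
i,d=vision.grab_frame('wrist'); save('r_wrist',i);np.savez('r_wrist',i=i,d=d,**vision.camera_params('wrist'))
i,d=vision.grab_frame('scene'); save('r_scene',i[150:290,220:370],5)
```

```text
t 20.95 stn x,y,z mm [-76.6 189.3 196.5] yaw err deg 0.62 xax [-0.05  -0.013 -0.999] F stn [ 0.4 -0.6 -0.1] op 0.821
tool shift mm [55.1 -4.  17.3] z-axis [-0.057 -0.998  0.016] xaxis [-0.05  -0.013 -0.999]
```

View pics/r_wrist.png

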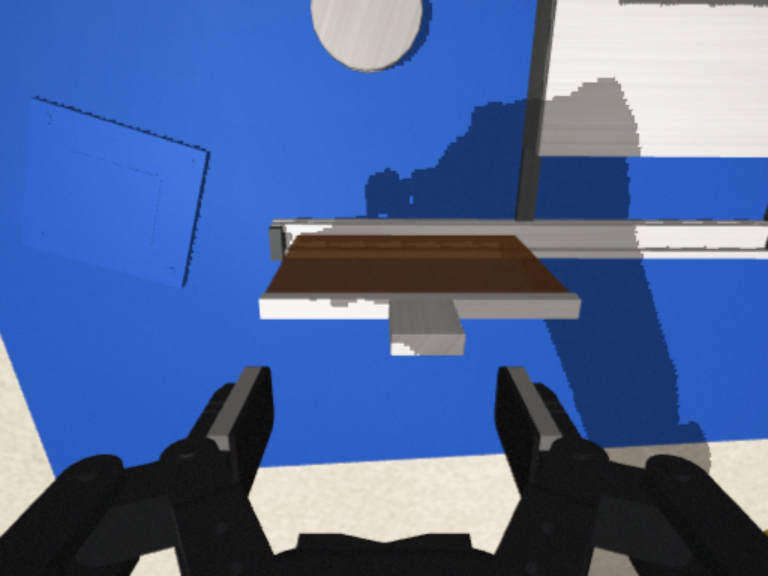

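View pics/r_scene.png

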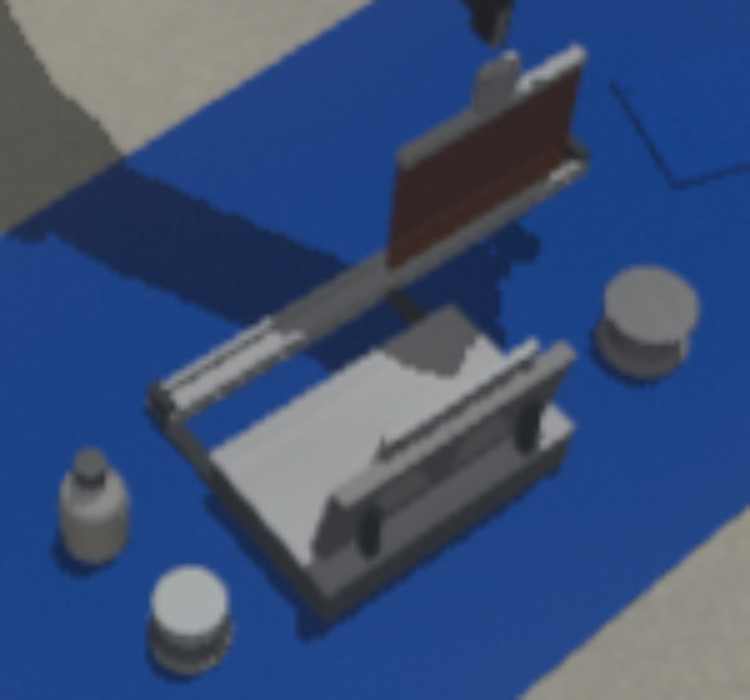

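Call:
move_arm(
  hand=[75,75,75,75,75,75],
  translation=[
    [0,-0.25,0.85],
    [0,0,0],
    [0.8,0,0],
    [0.8,0,0],
    [0.7,0,0],
    [0,0,0],
  ],
  yaw=[0.08,0,0,0,0,0],
)

```text
clock: 21.8
tcp_pos: [0.5472, 0.0403, 0.151]
ee_rot: [-0.471, -0.504, -0.485, 0.537]
ft_force: [-0.7, 0.7, -0.4]
opening: 0.876
```

Run:
```python
from h import *
st();moves([.5466,.0521,.140])
```

```text
t 21.8 stn x,y,z mm [-82.7 159.3 151. ] yaw err deg -1.01 xax [-0.047 -0.018 -0.999] F stn [-0.7  0.6 -0.4] op 0.876
tool shift mm [ 10.8  -1.1 -11.9] z-axis [-0.085 -0.996  0.022] xaxis [-0.047 -0.018 -0.999]
```

Call:
move_arm(
  hand=[75,75,25,25,25,25],
  translation=[
    [0.4,0,-0.5],
    [0,0,0],
    [0,0,0],
    [0,0,0],
    [0,0,0],
    [0,0,0],
  ],
  yaw=[-0.1,0,0,0,0,0],
  squeeze=25,
)

```text
clock: 22.55
tcp_pos: [0.5489, 0.0515, 0.1438]
ee_rot: [-0.476, -0.502, -0.488, 0.533]
ft_force: [0.8, -0.1, -1.9]
opening: 0.344
```

Run:
```python
from h import *
st()
i,d=vision.grab_frame('wrist'); save('s_wrist',i)
```

```text
t 22.55 stn x,y,z mm [-81.7 170.5 143.8] yaw err deg -0.15 xax [-0.044 -0.017 -0.999] F stn [ 0.8 -0.  -1.9] op 0.344
```

View pics/s_wrist.png

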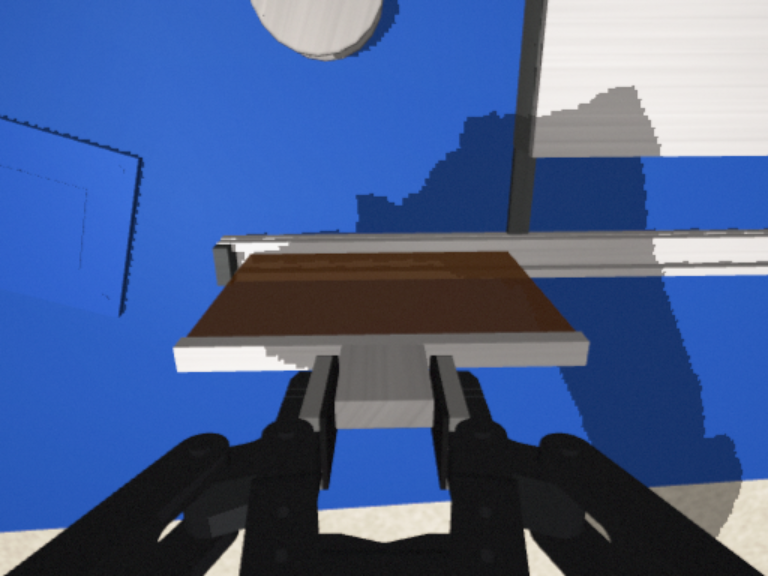

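The tab is gripped between the pads. I'll slide the guard shut.

Call:
move_arm(
  hand=[25,25,25,25,25,25,25,25,25,25],
  translation=[
    [0,0,0.6],
    [0,0,0.8],
    [0,0,0.8],
    [0,0,0.8],
    [0,0,0.8],
    [0,0,0.8],
    [0,0,0.8],
    [0,0,0.8],
    [0,0,0.8],
    [0,0,0.3],
  ],
  yaw=[0,0,0,0,0,0,0,0,0,0],
)

```text
clock: 23.85
tcp_pos: [0.5389, -0.1037, 0.1439]
ee_rot: [-0.475, -0.503, -0.488, 0.532]
ft_force: [3.2, 1.8, -7.2]
opening: 0.347
```

Run:
```python
from h import *
st()
```

```text
t 23.85 stn x,y,z mm [-81.2  15.  143.9] yaw err deg -0.2 xax [-0.042 -0.014 -0.999] F stn [ 3.1  2.  -7.2] op 0.347
```

Call:
move_arm(
  hand=[25,25,25,25,25],
  translation=[
    [0,0,0.3],
    [0,0,0.25],
    [0,0,0.2],
    [0,0,0.2],
    [0,0,0.2],
  ],
  yaw=[0,0,0,0,0],
)

```text
clock: 24.48
tcp_pos: [0.5379, -0.1179, 0.144]
ee_rot: [-0.473, -0.505, -0.493, 0.527]
ft_force: [2.3, 6.8, -8.1]
opening: 0.34
```

Run:
```python
from h import *
st()
```

```text
t 24.48 stn x,y,z mm [-81.2   0.8 144. ] yaw err deg 0.14 xax [-0.042 -0.002 -0.999] F stn [ 1.8  6.9 -8.1] op 0.34
```

Call:
move_arm(
  hand=[25,25],
  translation=[
    [0,0,0.25],
    [0,0,0.25],
  ],
  yaw=[0,0,0],
)

```text
schema error: expected 2 entries
```

Call:
move_arm(
  hand=[25,25],
  translation=[
    [0,0,0.25],
    [0,0,0.25],
  ],
  yaw=[0,0],
)

```text
clock: 24.72
tcp_pos: [0.5378, -0.1178, 0.1441]
ee_rot: [-0.472, -0.505, -0.499, 0.523]
ft_force: [3.1, 8.3, -8.3]
opening: 0.342
```

Run:
```python
from h import *
st()
```

```text
t 24.73 stn x,y,z mm [-81.3   0.9 144.1] yaw err deg 0.58 xax [-0.043  0.01  -0.999] F stn [ 2.5  8.5 -8.3] op 0.342
```

The guard is at its shut stop: it didn't move under 8 N. I'll release and withdraw upward.

Call:
move_arm(
  hand=[25,75,75,75,75,75,75,75,75,75,75],
  translation=[
    [0,0,0],
    [0,0,0],
    [0,0,0],
    [0,0,0],
    [-0.6,0,0],
    [-1,0,0],
    [-1,0,0],
    [-1,-0.5,0],
    [-0.5,-1,0],
    [0,-1,0],
    [0,0,0],
  ],
  yaw=[0,0,0,0,0,0,0,0,0,0,0],
)

```text
clock: 26.1
tcp_pos: [0.4902, -0.1195, 0.2401]
ee_rot: [-0.474, -0.505, -0.495, 0.524]
ft_force: [-0.1, 0.2, -0.1]
opening: 0.879
```

Run:
```python
from h import *
st()
i,d=vision.grab_frame('wrist'); save('t_wrist',i);np.savez('t_wrist',i=i,d=d,**vision.camera_params('wrist'))
i,d=vision.grab_frame('scene'); save('t_scene',i[150:290,220:370],5)
i,d=vision.grab_frame('top'); save('t_top',i[90:210,190:310],5)
```

```text
t 26.1 stn x,y,z mm [-128.8   -4.   240.1] yaw err deg 0.45 xax [-0.039  0.004 -0.999] F stn [-0.1  0.2 -0.1] op 0.879
```

View pics/t_wrist.png

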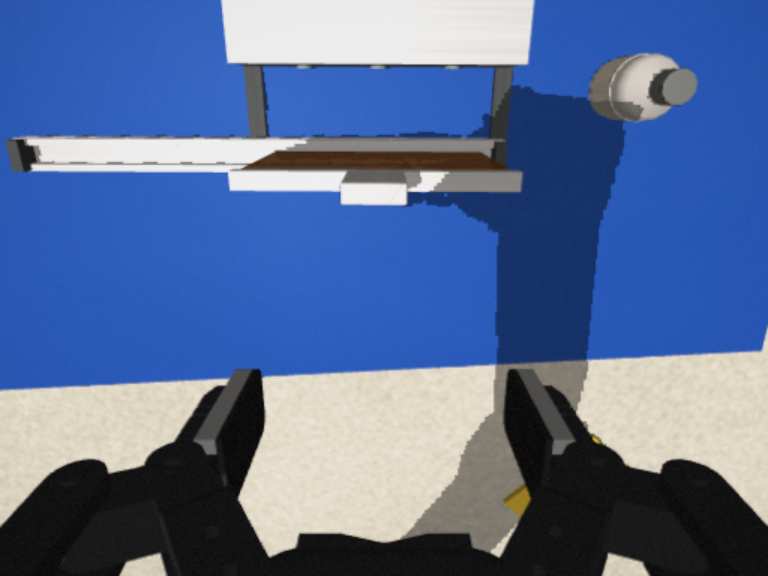

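View pics/t_scene.png

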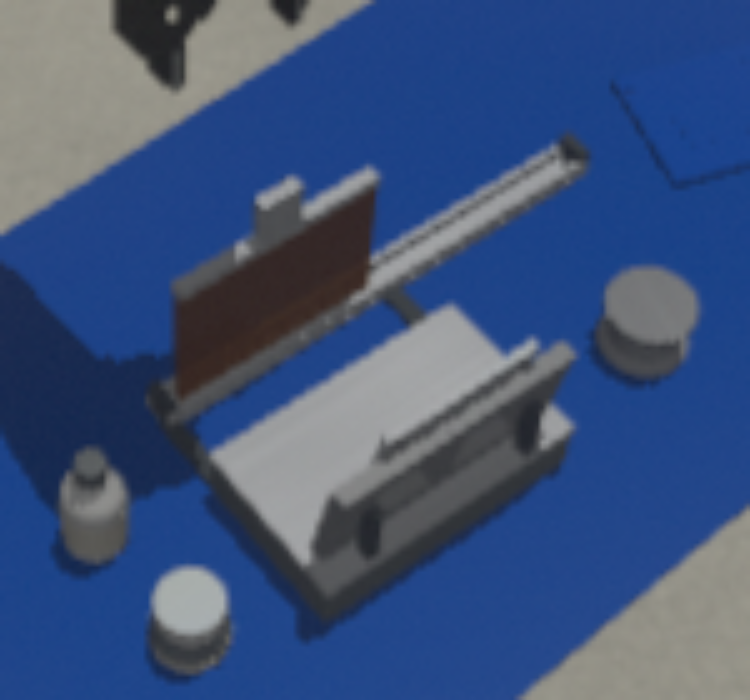

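View pics/t_top.png

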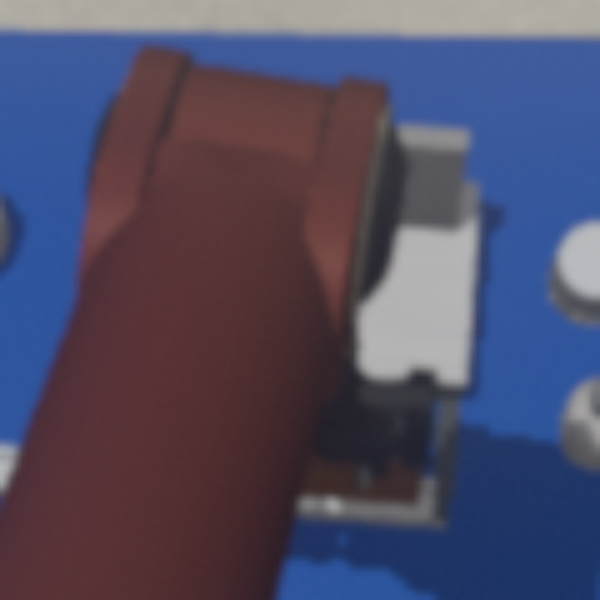

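Run:
```python
from h import *
z=np.load('t_wrist.npz');p=dict(intrinsics=z['intrinsics'],R=z['R'],t=z['t'])
for l,px,h in(('tab l',(341,205),.161),('tab r',(407,205),.161),('tab bl',(343,183),.161),('rail l',(230,190),.126),('rail r',(521,190),.126),('bed l',(228,64),.04),('bed r',(529,64),.04)):
    P=ray_z('w',(px[0]/1.5,px[1]/1.5),h,p); r=P[:2]-O; print(l,np.round([r@ex*1000,r@ey*1000],1))
st()
```

```text
tab l [-87.5  16.3]
tab r [-87.3 -13.5]
tab bl [-77.7  15.1]
rail l [-87.5  76.6]
rail r [-86.3 -73.9]
bed l [-23.   96.6]
bed r [-21.6 -94.5]
t 26.25 stn x,y,z mm [-127.1   -3.7  239.3] yaw err deg 0.5 xax [-0.039  0.004 -0.999] F stn [-0.   0.1 -0.6] op 0.881
```

Run:
```python
from h import *
print(order.hand_in())
```

```text
the job is handed in; nothing more can be done
None
```

The job is handed in at about 26 s of the 61 s. The guard was opened, the plate was tipped up onto the fence, and the guard was shut and released.

- **Guard open:** I gripped the tab and slid it to the far end stop. The force rose to about 8 N there, and the tab stood at station y ≈ 171 mm.
- **Plate:** I pushed it square against the fence, then raised its near edge by pressing the open fingertips against it and following the arc. Past upright, it was nudged over onto the fence. Seen from the robot side, its foot is 6.2–6.4 mm in front of the fence foot, which is one plate thickness. Its top edge is where a plate lying flat on the fence should be, and both edges measured square.
- **Guard shut:** It did not move further under about 8 N. The last picture puts it within about 0.5 mm of fully shut, with the gripper clear and no force on the tool.
- **Bystanders:** The bottle, jar and reel look unmoved in the last scene picture. I compared them by eye and did not re-measure them.

**Checks that were less certain:**
- With the plate tilted about 35°, its foot measured roughly 1.5 mm higher than expected. That is about the calibration error, and the later readings (52° and 78°) agreed with the bed to about 1 mm.
- A finger knuckle pressed on the plate's top edge with about 11 N for a moment when the plate was upright. I backed off and it did no visible harm.
- I skipped an extra low push to seat the foot, because the measurements already showed the plate flat on the fence.

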